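Clear the draining track and hang the scrubbers

ROBOT

A 6-joint arm with a two-finger parallel gripper is mounted at the origin on a cart in front of the work surface, level with it; the furniture and walls round the work are solid. World frame = base frame: x ahead of the robot, y to its left, z up, the work surface at z = 0. Lengths are in m, angles in rad, forces in N, time in s.
With the tool pointing down it reaches from about 0.35 to 0.875 m from the base axis. Payload 4.2 kg.
Tool frame: the origin (TCP) lies between the finger pads; the fingertips stand env.tcp_to_tips ahead of it and the grasp point (between the pads) lies 11 mm behind it (env.tcp_to_tips is the distance from the TCP to the fingertips, in m); z points along the fingers, y is the direction in which the jaws open and shut (so a half turn about z gives the same grasp; the last joint's range is limited). The gripper opens to 85 mm and grips with 20 to 120 N. Pads are 22 mm wide; open, the fingers measure 114 mm over their backs; the gripper's body (76 mm by 85 mm) begins 54 mm behind the grasp point. The pads swing forward as they close: fully open they stand 13 mm farther back than shut.
Start: joints at [1.601, 0.385, 0.008, 0, -1.194, -0.259], TCP at [0.142, 0.609, 0.239] pointing down, gripper open.
Joint ranges: [-3.14, 3.14], [-1.21, 2.06], [-1.07, 1.41], [-3.16, 2.05], [-2.99, -0.16], [-3.1, 3.1]. Speed limits (rad/s): [2.79, 2.79, 3.14, 3.14, 3.14, 3.14].

INTERFACE

Orientations are given as a unit quaternion [w, x, y, z].
In Python, from plant import env gives the robot as it stands.
- The arm moves only by the tool carry_out, never from a script. Its argument "targets" is a list of rows, each a list of 3 entries, a list of its own where there are three numbers: the shift along the tool's x, y, z in m, then the turn, a rotation vector about the tool's x, y, z in degrees, then the gripper command: -1 is shut, 1 is fully open, values between are in proportion. A call has exactly 5 rows; each row is the pose to reach, as a shift and turn from the pose measured when the call began, along the tool's axes at that moment; what a row does not reach only later rows make up. A row lasts 1/8 s, in which the tool goes at most 62.5 mm and 10.7 degrees, less where a joint would pass 70% of its speed; a pose out of reach is approached as far as the arm can. A call with a gripper value outside its range is refused whole. The fingers move at their own pace and stop on an object; "squeeze" is the grip in N (left out, the last holds). Time passes only in rows, so rows that repeat a pose let the fingers close, or fill a call up. It gives the time, the measured TCP pose, the force and the opening at its end, in the units of the state.
- env.get_obs(): the state, without advancing time (a new reading comes with each control period).
- env.grab_frame(name): name is "side" or "top" or "wrist"; returns the picture (400x640x3 uint8, red, green, blue); there is no depth.
- env.camera_params(name): a dict with "intrinsics" (3x3 intrinsics, pixels), "eye" and "orientation" of the camera in the world. Camera axes: x right, y up, looking along -z (the intrinsics and any distortion apply to the point x, -y, -z); pixel columns grow to the right and rows downward; lengths in m; the calibration is good to about 2 mm. A picture is of the moment at which its call begins: read the wrist's pose just before it. camera_params takes no time and is no camera call; for the wrist camera it gives the pose at the moment of the call.
- env.finish_job(): hands the job in, once; it reports no verdict.
Trained networks look in the newest picture that a camera, given by its name, has taken for a name from the list of things; names that differ only in an ending like _2 or _b are one class to them, and where a whole thing is asked for, a point or a joint stands for the part that bears it (a point fixed in the world has none). Each returns a list of dicts, best first, with "p" (0 to 1); they miss things now and then, are a little off and sometimes report something else, mostly with a low value. They report only what shows in the picture. A call takes as long as a camera call.
- env.outline_of(camera, label): "mask" (400x640 bool, what is visible of it).
- env.mark_of(camera, label): "location" ([x, y, z] in m, in world coordinates, good to about 4 mm: a listed point, or the origin of a listed thing).
The state is a dict: "time": time; "joints": joint angles; "qvel": joint speeds; "joint_torque": joint torques, N m; "tool_pos": TCP position; "ee_rot": TCP orientation; "contact_force": force on the tool from outside, world axes, zero at the start; "wrist_torque": the same for the moment, N m; "grip_width": opening from 0.0 (shut) to 1.0 (fully open).
Only numpy, scipy, OpenCV 4.12 (cv2) and the standard library are available. Lean on these libraries where they do the work, as an engineer would, in place of code of your own. Each camera call takes 0.05 s, during which the arm holds its last target.

TASK

Empty the draining track so that it can be washed: slide the end stop out to the track's open end, lift it off and stand it upright on the chopping board, then slide out every dish scrubber in the same way and hang each by its hook on the upper bar of the rail, one in each free gap between the hanging turners (any gaps will do). Leave the turners hanging in their places and do not push the pepper mill or the glass about.

Things in the scene. Friction and masses are not known exactly. Their poses are not given: they have to be found in the camera images.
- track_slot (a point): Draining track: fixed aluminium T-slot channel, 340 mm long (along its y), 58 wide, 30 high; slot 14 mm wide, open upward; inside 48 wide and 21 high over a 4 mm floor, flanges 5 mm thick. The point: mid-length, at the slot's top, 30 mm above the worktop. The +y end (+170 mm) is capped; from y = -105 to -170 mm there is only the bare floor (landing): the open end, where parts lift off.
- track_open_end (a point): Point on the slot's centre line at its top face (30 mm above the worktop) where the flanges end: a part whose centre is 25 mm or more further to the track's -y stands clear of the flanges on the landing and can be lifted.
- stop_grip (a point): End stop: grey block 28 (x) x 36 (y) x 45 mm on a neck 10 mm thick and a foot plate 40 x 40 x 12 mm, captive in the track; 77 mm high, about 120 g, slides freely; the part nearest the open end. The point: centre of the block, 55 mm above the underside of the foot. Grip the block across x (28 mm). In the track its axes are the track's.
- board_top (a point): Wooden chopping board, loose, 180 (x) x 260 (y) x 21 mm; the point is the centre of its upper face.
- rail_bar (a point): Hanging rail: fixed stand, round steel bar 10 mm thick along its y, 370 mm between posts. The point: middle of the upper bar, on its axis, 170 mm above the worktop; x away from the robot, z up. A like bar 45 mm lower stops swinging. Foot board 14 mm high. Turners hang about 104 mm apart, hooks at y about +156, +52, -52, -156 mm: three free gaps, centred at about +104, 0, -104 mm.
- mill_mid (a point): Pepper mill, a bystander, 44 mm across, 90 mm high; the point is half-way up.
- glass_mid (a point): Drinking glass, a bystander, 81 mm across, 93 mm high; the point is half-way up.
- scrubber_0_grip (a point): Dish scrubber (2 or 3 present, alike), upright in the track: round head 42 mm across, 16 high; flat stem 8 (x) x 24 (y) mm; above the hook a grey grip 12 (x) x 26 (y) mm; 176 mm high, 90 g, slides freely. The point: on the grip, 152 mm above the underside, 24 below the top, 28 above the hook's top; pinch it across x. x: the way the hook points (in the track: the track's +x); z up.
- scrubber_0_hook (a point): Middle of its hook mouth, where the bar lies when hung: 13 mm to +x of the grip point, 41 below it. Strap 24 mm wide (y), mouth 18 mm wide, open downward; its underside 5 mm above the point, lip tip 13 below, lip ends 17 to +x; underside of the head 111 below. The head reaches 21 mm round the stem, so it cannot pass down over the bar: bring it in from the robot's side, head below the bars.
- scrubber_1_grip (a point): Dish scrubber (2 or 3 present, alike), upright in the track: round head 42 mm across, 16 high; flat stem 8 (x) x 24 (y) mm; above the hook a grey grip 12 (x) x 26 (y) mm; 176 mm high, 90 g, slides freely. The point: on the grip, 152 mm above the underside, 24 below the top, 28 above the hook's top; pinch it across x. x: the way the hook points (in the track: the track's +x); z up.
- scrubber_1_hook (a point): Middle of its hook mouth, where the bar lies when hung: 13 mm to +x of the grip point, 41 below it. Strap 24 mm wide (y), mouth 18 mm wide, open downward; its underside 5 mm above the point, lip tip 13 below, lip ends 17 to +x; underside of the head 111 below. The head reaches 21 mm round the stem, so it cannot pass down over the bar: bring it in from the robot's side, head below the bars.
- scrubber_2_grip (a point): Dish scrubber (2 or 3 present, alike), upright in the track: round head 42 mm across, 16 high; flat stem 8 (x) x 24 (y) mm; above the hook a grey grip 12 (x) x 26 (y) mm; 176 mm high, 90 g, slides freely. The point: on the grip, 152 mm above the underside, 24 below the top, 28 above the hook's top; pinch it across x. x: the way the hook points (in the track: the track's +x); z up.
- scrubber_2_hook (a point): Middle of its hook mouth, where the bar lies when hung: 13 mm to +x of the grip point, 41 below it. Strap 24 mm wide (y), mouth 18 mm wide, open downward; its underside 5 mm above the point, lip tip 13 below, lip ends 17 to +x; underside of the head 111 below. The head reaches 21 mm round the stem, so it cannot pass down over the bar: bring it in from the robot's side, head below the bars.
- turner_0_hook (a point): A turner hanging on the rail, 90 g: steel strap 20 mm wide with a hook like the scrubbers', blade 44 mm wide (y), 5 thick, 62 high, lower edge 125 mm below this point. The point: middle of its hook mouth, about on the bar's axis; the hook's top is 13 mm above it.
- turner_1_hook (a point): A turner hanging on the rail, 90 g: steel strap 20 mm wide with a hook like the scrubbers', blade 44 mm wide (y), 5 thick, 62 high, lower edge 125 mm below this point. The point: middle of its hook mouth, about on the bar's axis; the hook's top is 13 mm above it.
- turner_2_hook (a point): A turner hanging on the rail, 90 g: steel strap 20 mm wide with a hook like the scrubbers', blade 44 mm wide (y), 5 thick, 62 high, lower edge 125 mm below this point. The point: middle of its hook mouth, about on the bar's axis; the hook's top is 13 mm above it.
- turner_3_hook (a point): A turner hanging on the rail, 90 g: steel strap 20 mm wide with a hook like the scrubbers', blade 44 mm wide (y), 5 thick, 62 high, lower edge 125 mm below this point. The point: middle of its hook mouth, about on the bar's axis; the hook's top is 13 mm above it.

How it is judged:
At the end, for the whole second after the job is handed in: Every scrubber present hangs upright (within 0.2 rad) on the rail's upper bar between the outermost turners, its hook mouth within 13 mm across and 8 mm in height of the bar's centre line; the end stop stands upright (within 0.1 rad) on the chopping board; the four turners still hang on the bar (x of scrubber_0_hook in the frame of rail_bar between -0.013 and 0.013 m and z of scrubber_0_hook in the frame of rail_bar between -0.008 and 0.008 m and y of scrubber_0_hook in the frame of rail_bar between -0.14 and 0.14 m and angle between each of scrubber_0_hook, scrubber_1_hook, scrubber_2_hook's own z axis and vertical below 0.2 rad and x of scrubber_1_hook in the frame of rail_bar between -0.013 and 0.013 m and z of scrubber_1_hook in the frame of rail_bar between -0.008 and 0.008 m and y of scrubber_1_hook in the frame of rail_bar between -0.14 and 0.14 m and x of scrubber_2_hook in the frame of rail_bar between -0.013 and 0.013 m and z of scrubber_2_hook in the frame of rail_bar between -0.008 and 0.008 m and y of scrubber_2_hook in the frame of rail_bar between -0.14 and 0.14 m and x of stop_grip in the frame of board_top between -0.085 and 0.085 m and y of stop_grip in the frame of board_top between -0.125 and 0.125 m and z of stop_grip in the frame of board_top between 0.05 and 0.06 m and angle between stop_grip's own z axis and vertical below 0.1 rad and z of turner_0_hook in the frame of rail_bar between -0.008 and 0.008 m and z of turner_1_hook in the frame of rail_bar between -0.008 and 0.008 m and z of turner_2_hook in the frame of rail_bar between -0.008 and 0.008 m and z of turner_3_hook in the frame of rail_bar between -0.008 and 0.008 m); the robot touches nothing.
It fails at once if a hanging turner is pushed more than 30 mm from its place or knocked off the rail (distance of any of turner_0_hook, turner_1_hook, turner_2_hook, turner_3_hook from where it was at the start of the episode above 0.03 m).
It fails at once if the pepper mill or the glass is pushed more than 30 mm (distance of any of mill_mid, glass_mid from where it was at the start of the episode above 0.03 m).
Of scrubber_0, scrubber_1, scrubber_2 only 2 to 3 are there at a start; the rules pass over those that are not, and their reading is None.
At some moment in a run one of stop, board may be knocked a few centimetres aside while the robot is not near it.
It also fails if it takes over 210 s, if anything falls off the work surface, if the arm or the gripper's body presses on something with over 40 N, if the wrist force passes 120 N, or if a joint passes its speed limit or range.

## Working session

There is one attempt and no reset: what is moved stays moved. The work goes in short steps, Python scripts to look and compute and a tool call to move; the robot and the scene stay as the last step left them, time stands still between calls to the robot, and variables do not carry over. Pictures are saved under pics/ and viewed, and the job is handed in when it is done.

Besides the shell and the picture viewer there is one more tool, called after "Request:" as name(argument=value, ...), one argument or row to a line, values as JSON. carry_out: Moves the arm, as the interface text tells. Its arguments: {"type":"object","properties":{"targets":{"type":"array","items":{"type":"array"}},"squeeze":{"type":"number"}},"required":["targets"]}

```bash
ls; mkdir -p pics; python3 - <<'E'
from plant import env
import cv2,numpy as np
o=env.get_obs();print(o); print(env.tcp_to_tips)
for n in ["side","top","wrist"]:
    c=env.camera_params(n);print(n,c)
    cv2.imwrite(f"pics/{n}0.png",env.grab_frame(n)[:,:,::-1])
for cam in ["side","top"]:
    for l in ["track_slot","track_open_end","stop_grip","board_top","rail_bar","mill_mid","glass_mid","scrubber_0_grip","scrubber_0_hook","turner_0_hook"]:
        print(cam,l,[(np.round(d["location"],3).tolist(),round(d["p"],2)) for d in env.mark_of(cam,l)])
E
```

```text
pics
{'time': 0.0, 'joints': array([ 1.60058879e+00,  3.85554546e-01,  6.61270442e-03, -5.15146406e-04,
       -1.19400117e+00, -2.58606436e-01]), 'qvel': array([ 0.00182884,  0.00022171,  0.00147813,  0.00018498, -0.00092801,
        0.0010635 ]), 'joint_torque': array([ 9.02425600e-04, -3.92294025e+01,  1.88399023e+01,  4.18621033e+00,
       -4.71887222e-03,  5.59593886e-06]), 'tool_pos': array([0.14160828, 0.60815551, 0.23821525]), 'ee_rot': array([ 1.09660291e-03,  9.93451202e-01, -1.14251912e-01, -8.26782230e-05]), 'contact_force': array([-0.03619065,  0.45724992, -0.5262809 ]), 'wrist_torque': array([-0.00347389,  0.04747477,  0.04740855]), 'grip_width': 1.001539404529065}
0.008
side {'intrinsics': array([[425.90812832,   0.        , 327.17547204],
       [  0.        , 425.90812832, 195.98513282],
       [  0.        ,   0.        ,   1.        ]]), 'eye': array([ 0.44909849, -1.09216666,  0.79813647]), 'orientation': array([ 0.87436356,  0.47832471, -0.04378326, -0.0691148 ])}
top {'intrinsics': array([[507.95816211,   0.        , 328.11532462],
       [  0.        , 507.958
[... 1056 characters left out ...]
 0.169], 0.17)]
side turner_0_hook [([0.499, 0.241, 0.116], 0.72), ([0.512, -0.167, 0.169], 0.66)]
top track_slot [([0.486, 0.19, 0.03], 0.57)]
top track_open_end [([0.494, 0.088, 0.034], 0.75)]
top stop_grip [([0.491, 0.112, 0.06], 0.64)]
top board_top [([0.678, 0.092, 0.02], 0.79)]
top rail_bar [([0.735, -0.24, 0.044], 0.65)]
top mill_mid [([0.721, -0.126, 0.046], 0.43)]
top glass_mid [([0.735, -0.24, 0.045], 0.66), ([0.725, -0.127, 0.041], 0.53), ([0.54, -0.482, 0.169], 0.17)]
top scrubber_0_grip [([0.481, 0.307, 0.153], 0.64)]
top scrubber_0_hook [([0.488, 0.304, 0.116], 0.75), ([0.486, 0.174, 0.153], 0.66), ([0.502, 0.172, 0.114], 0.26)]
top turner_0_hook [([0.514, -0.164, 0.168], 0.6)]
```

View pics/side0.png

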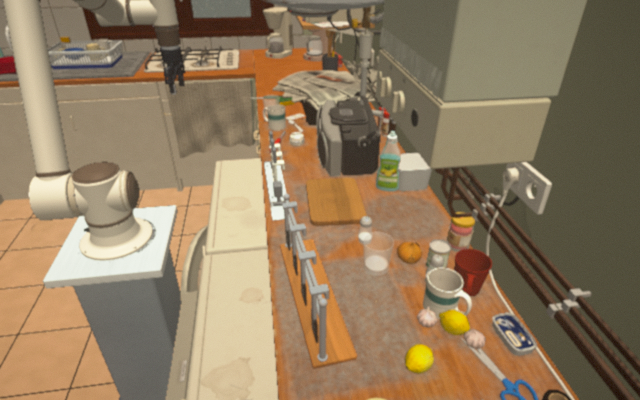

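View pics/top0.png

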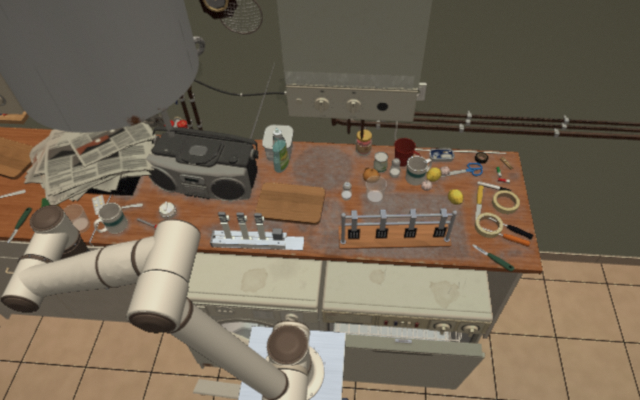

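View pics/wrist0.png

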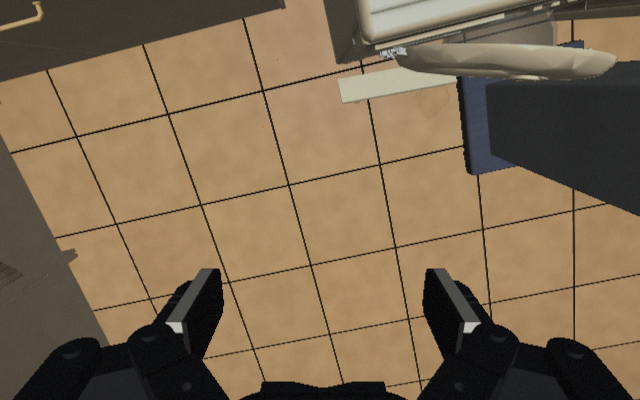

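The side view shows the track around (275,185), the board at (335,200) and the rail from (290,215) to (322,350). In the top view there seem to be three scrubbers at about (224..260,220), the stop at (280,238), and turners at (353..440,230). I'll zoom in on these.

```bash
python3 - <<'E'
import cv2
a=cv2.imread("pics/top0.png");
cv2.imwrite("pics/top0z.png",cv2.resize(a[170:270,200:330],None,fx=6,fy=6,interpolation=cv2.INTER_CUBIC)[:600,:780])
cv2.imwrite("pics/top0y.png",cv2.resize(a[190:270,330:465],None,fx=5.9,fy=5.9,interpolation=cv2.INTER_CUBIC))
a=cv2.imread("pics/side0.png")
cv2.imwrite("pics/side0z.png",cv2.resize(a[125:225,230:370],None,fx=5.7,fy=5.7,interpolation=cv2.INTER_CUBIC))
E
```

```text
(no output)
```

View pics/top0z.png

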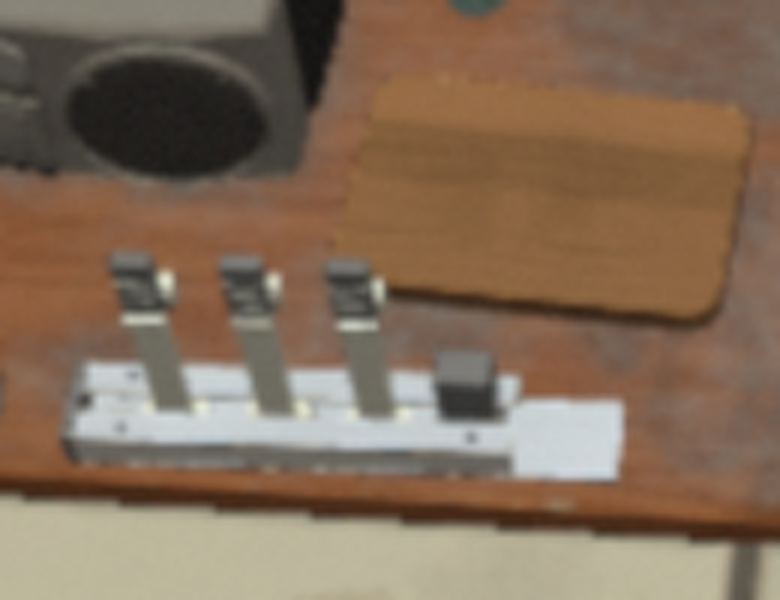

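View pics/top0y.png

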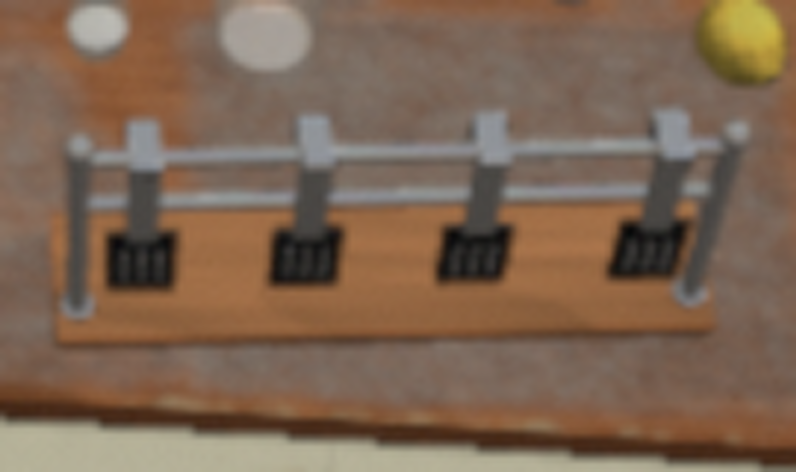

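View pics/side0z.png

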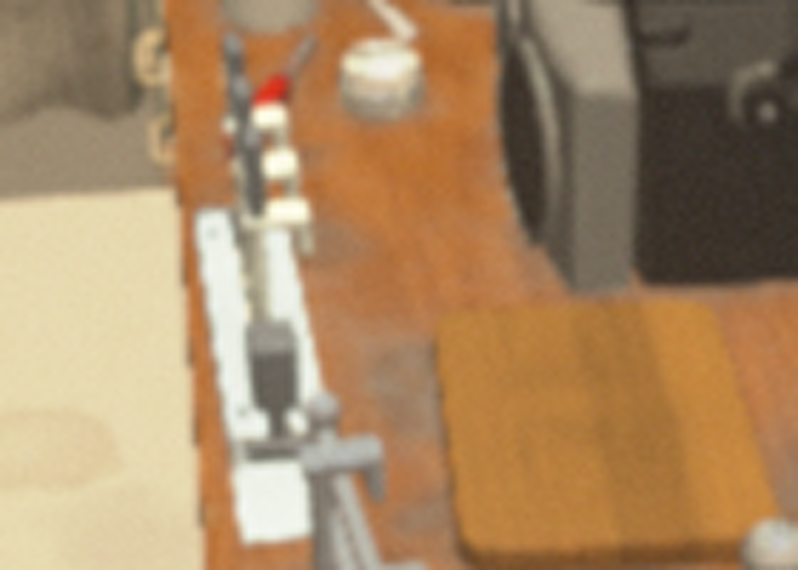

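```bash
cat > h.py <<'E'
from plant import env
import numpy as np, cv2
from scipy.spatial.transform import Rotation as R
np.set_printoptions(precision=4,suppress=True)
def q2R(q): return R.from_quat([q[1],q[2],q[3],q[0]])
def down(yaw): # tool x at world yaw, z down
    c,s=np.cos(yaw),np.sin(yaw)
    return R.from_matrix(np.array([[c,s,0],[s,-c,0],[0,0,-1]]))
def rel(pos,yaw,o=None):
    o=o or env.get_obs(); r=q2R(o["ee_rot"])
    d=r.inv().apply(np.array(pos)-o["tool_pos"]); t=(r.inv()*down(yaw)).as_rotvec(degrees=True)
    print("shift",np.round(d,4).tolist(),"turn",np.round(t,2).tolist()); return d,t
def st():
    o=env.get_obs(); x=q2R(o["ee_rot"]).as_matrix()
    print("t %.2f tcp %s xaxis-yaw %.3f zax %s F %s grip %.3f"%(o["time"],np.round(o["tool_pos"],4),np.arctan2(x[1,0],x[0,0]),np.round(x[:,2],3),np.round(o["contact_force"],1),o["grip_width"]));return o
def proj(cam,P,c=None):
    c=c or env.camera_params(cam); r=q2R(c["orientation"]); p=r.inv().apply(np.atleast_2d(P)-c["eye"])
    p=p*[1,-1,-1]; u=p@np.array(c["intrinsics"]).T; return u[:,:2]/u[:,2:]
def ray(cam,uv,z,c=None):
    c=c or env.camera_params(cam); k=np.linalg.inv(c["intrinsics"]); v=k@[uv[0],uv[1],1]; v=q2R(c["orientation"]).apply(v*[1,-1,-1])
    return c["eye"]+v*(z-c["eye"][2])/v[2]
def snap(cam,name,box=None,f=1):
    a=env.grab_frame(cam)[:,:,::-1]
    cv2.imwrite("pics/"+name,a if box is None else cv2.resize(a[box[1]:box[3],box[0]:box[2]],None,fx=f,fy=f,interpolation=cv2.INTER_CUBIC)); return a
def marks(cam,labels):
    for l in labels: print(cam,l,[(np.round(d["location"],4).tolist(),round(d["p"],2)) for d in env.mark_of(cam,l)])
E
python3 -c "
from h import *
st(); rel([0.45,0.2,0.37],-1.53)"
```

```text
t 1.15 tcp [0.1417 0.6087 0.2393] xaxis-yaw -0.229 zax [-0. -0. -1.] F [0.  0.2 0.2] grip 1.005
shift [0.3929, 0.3281, -0.1307] turn [0.0, -0.0, 74.55]
```

Request:
carry_out(
  targets=[
    [[0.03,0.025,-0.05],[0,0,9],1],
    [[0.08,0.065,-0.08],[0,0,18],1],
    [[0.125,0.1,-0.1],[0,0,27],1],
    [[0.17,0.14,-0.12],[0,0,36],1],
    [[0.215,0.175,-0.13],[0,0,45],1],
  ],
)

```text
time: 1.78
tool_pos: [0.3104, 0.3904, 0.3703]
ee_rot: [-0.001, 0.873, -0.488, -0.0]
contact_force: [0.8, 0.6, -0.1]
grip_width: 0.997
```

```bash
python3 -c "
from h import *
st(); rel([0.45,0.2,0.37],-1.53)"
```

```text
t 1.77 tcp [0.3104 0.3904 0.3703] xaxis-yaw -1.019 zax [ 0.001  0.002 -1.   ] F [ 0.8  0.6 -0.1] grip 0.997
shift [0.2354, -0.019, -0.0] turn [-0.1, 0.1, 29.3]
```

Request:
carry_out(
  targets=[
    [[0.05,-0.004,0],[0,0,8],1],
    [[0.1,-0.008,0],[0,0,16],1],
    [[0.16,-0.013,0],[0,0,24],1],
    [[0.21,-0.017,0],[0,0,29],1],
    [[0.235,-0.019,0],[0,0,29.3],1],
  ],
)

```text
time: 2.4
tool_pos: [0.4508, 0.1982, 0.3702]
ee_rot: [-0.001, 0.72, -0.694, -0.0]
contact_force: [0.6, 1.8, 1.0]
grip_width: 1.0
```

```bash
python3 -c "
from h import *
st(); print(env.get_obs()['joints']); 
L=['track_slot','track_open_end','stop_grip','board_top','scrubber_0_grip','scrubber_0_hook']
snap('wrist','w1.png');marks('wrist',L);snap('top','t1.png');marks('top',L);snap('side','s1.png');marks('side',L)"
```

```text
t 2.40 tcp [0.4508 0.1982 0.3702] xaxis-yaw -1.533 zax [ 0.002  0.002 -1.   ] F [0.6 1.8 1. ] grip 1.000
[ 0.7444  0.0852 -0.0657 -0.0007 -1.4171 -0.7065]
wrist track_slot [([0.487, 0.1913, 0.0294], 0.97), ([0.6734, 0.0944, 0.0219], 0.23)]
wrist track_open_end [([0.4888, 0.0905, 0.0283], 0.94)]
wrist stop_grip [([0.4883, 0.1156, 0.0626], 0.56), ([0.4888, 0.1915, 0.0309], 0.36)]
wrist board_top []
wrist scrubber_0_grip [([0.4864, 0.3051, 0.1547], 0.67)]
wrist scrubber_0_hook [([0.5008, 0.3068, 0.116], 0.78), ([0.6742, 0.0963, 0.0182], 0.51)]
top track_slot []
top track_open_end [([0.4923, 0.086, 0.0322], 0.74)]
top stop_grip []
top board_top [([0.6773, 0.0908, 0.0169], 0.91)]
top scrubber_0_grip [([0.5114, -0.1647, 0.1663], 0.69)]
top scrubber_0_hook []
side track_slot [([0.4857, 0.1929, 0.027], 0.68)]
side track_open_end [([0.4916, 0.0885, 0.0317], 0.6)]
side stop_grip [([0.488, 0.1137, 0.0585], 0.75)]
side board_top [([0.6763, 0.0932, 0.0218], 0.8), ([0.4809, 0.3011, 0.157], 0.59), ([0.7358, -0.2411, 0.0423], 0.36)]
side scrubber_0_grip [([0.4784, 0.2994, 0.1549], 0.68), ([0.4842, 0.239, 0.1576], 0.22)]
side scrubber_0_hook [([0.4983, 0.3071, 0.1145], 0.65)]
```

View pics/w1.png

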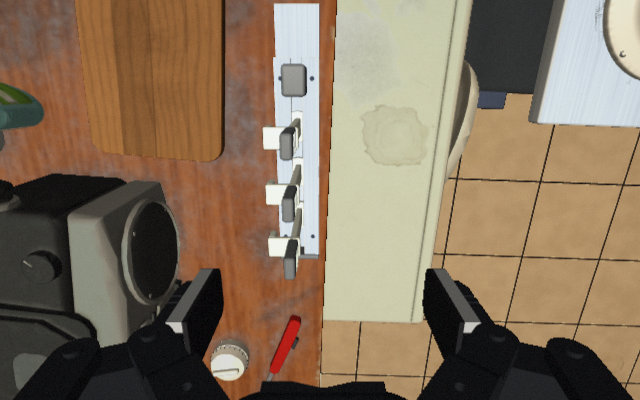

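The wrist view shows the stop block at (293,80), the scrubber grips at (287,147), (289,207) and (291,262), and the track between columns 276 and 319. Next I'll fit the track's yaw.

```bash
python3 -c "
from h import *
c=env.camera_params('wrist')
import pickle;pickle.dump(c,open('c1.pkl','wb'))
a=cv2.imread('pics/w1.png')
cv2.imwrite('pics/w1z.png',cv2.resize(a[0:270,250:340],None,fx=2.2,fy=2.2,interpolation=cv2.INTER_CUBIC))
cv2.imwrite('pics/w1a.png',cv2.resize(a[0:110,260:340],None,fx=5.4,fy=5.4,interpolation=cv2.INTER_CUBIC))
m=env.outline_of('wrist','track_slot'); env.grab_frame('wrist'); m=env.outline_of('wrist','stop_grip');print([(d['p'],np.argwhere(d['mask']).mean(0)) for d in m])
# row profiles: track right edge
g=cv2.cvtColor(a,cv2.COLOR_BGR2HSV)
for r in [70,90,110,220,230,240]:
    w=np.where((g[r,255:340,1]<70)&(g[r,255:340,2]>130))[0]+255; print(r,w.min(),w.max())
    print(ray('wrist',[w.max()+.5,r],.03,c),ray('wrist',[w.min()-.5,r],.03,c))
for r in [5,15,25,35,45]:
    w=np.where((g[r,255:340,1]<70)&(g[r,255:340,2]>130))[0]+255; print(r,w.min(),w.max(),ray('wrist',[w.max()+.5,r],.004,c),ray('wrist',[w.min()-.5,r],.004,c))
"
```

```text
[(0.77, array([ 77.7024, 292.5639])), (0.43, array([242.5525, 287.385 ]))]
70 273 339
[0.4314 0.1028 0.03  ] [0.5162 0.1062 0.03  ]
90 274 339
[0.4301 0.127  0.03  ] [0.5151 0.1304 0.03  ]
110 275 339
[0.4287 0.152  0.03  ] [0.5139 0.1554 0.03  ]
220 279 339
[0.4201 0.3069 0.03  ] [0.5087 0.3105 0.03  ]
230 280 339
[0.4193 0.3227 0.03  ] [0.5073 0.3262 0.03  ]
240 268 339
[0.4184 0.3388 0.03  ] [0.5251 0.3431 0.03  ]
5 274 339 [0.4345 0.0249 0.004 ] [0.5181 0.0282 0.004 ]
15 274 339 [0.4339 0.0363 0.004 ] [0.5181 0.0396 0.004 ]
25 274 339 [0.4333 0.0478 0.004 ] [0.5182 0.0511 0.004 ]
35 275 339 [0.4326 0.0595 0.004 ] [0.5169 0.0628 0.004 ]
45 275 339 [0.432  0.0714 0.004 ] [0.517  0.0747 0.004 ]
```

View pics/w1a.png

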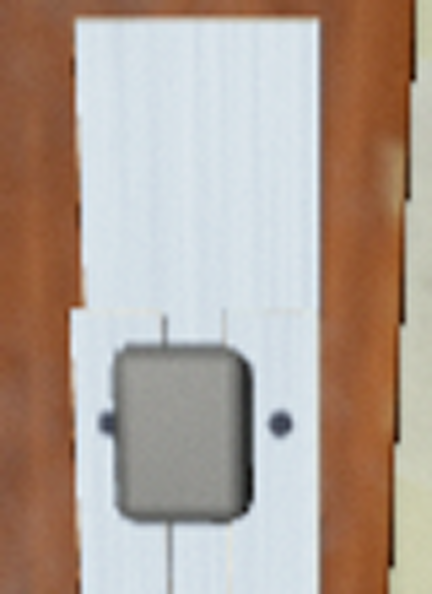

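```bash
python3 -c "
from h import *
import pickle;c=pickle.load(open('c1.pkl','rb'))
for uv in [(287,147),(289,207),(291,262),(287,128),(289,187),(291,240)]: print(uv,ray('wrist',uv,.168,c),ray('wrist',uv,.18,c))
print(ray('wrist',(293.5,80),.081,c))
st(); rel([0.488,0.108,0.13],-1.531); rel([0.488,0.108,0.051],-1.531)"
```

```text
(287, 147) [0.4839 0.1788 0.168 ] [0.4827 0.1766 0.18  ]
(289, 207) [0.4814 0.24   0.168 ] [0.4804 0.2357 0.18  ]
(291, 262) [0.4787 0.3027 0.168 ] [0.4777 0.2961 0.18  ]
(287, 128) [0.484  0.1607 0.168 ] [0.4829 0.1592 0.18  ]
(289, 187) [0.4816 0.2188 0.168 ] [0.4805 0.2152 0.18  ]
(291, 240) [0.479  0.2768 0.168 ] [0.478  0.2711 0.18  ]
[0.4854 0.1173 0.081 ]
t 3.60 tcp [0.4499 0.2003 0.37  ] xaxis-yaw -1.530 zax [ 0.001  0.002 -1.   ] F [-0.   0.2  0.4] grip 1.001
shift [0.0943, -0.034, 0.2399] turn [-0.08, 0.13, 0.06]
shift [0.0945, -0.0339, 0.3189] turn [-0.08, 0.13, 0.06]
```

View pics/w1z.png

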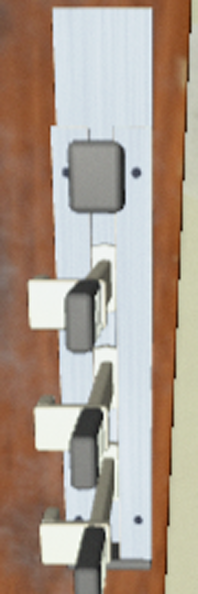

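Request:
carry_out(
  targets=[
    [[0.05,-0.018,0.03],[0,0,0],1],
    [[0.094,-0.033,0.08],[0,0,0],1],
    [[0.0945,-0.034,0.14],[0,0,0],1],
    [[0.0945,-0.034,0.2],[0,0,0],1],
    [[0.0945,-0.034,0.24],[0,0,0],1],
  ],
)

```text
time: 4.22
tool_pos: [0.4868, 0.1068, 0.1272]
ee_rot: [0.0, 0.721, -0.693, -0.001]
contact_force: [0.2, -0.5, 0.3]
grip_width: 1.0
```

```bash
python3 -c "
from h import *
st(); rel([0.487,0.109,0.051],-1.531);snap('wrist','w2.png')
marks('wrist',['stop_grip']);rel([0.487,0.109,0.051],-1.531)"
```

```text
t 4.22 tcp [0.4868 0.1068 0.1272] xaxis-yaw -1.531 zax [-0.002  0.001 -1.   ] F [ 0.2 -0.5  0.3] grip 1.000
shift [-0.0021, -0.0004, 0.0762] turn [0.1, 0.05, 0.0]
wrist stop_grip [([0.4863, 0.1171, 0.0632], 0.56)]
shift [-0.0029, -0.0027, 0.0747] turn [0.48, -0.12, -0.01]
```

View pics/w2.png

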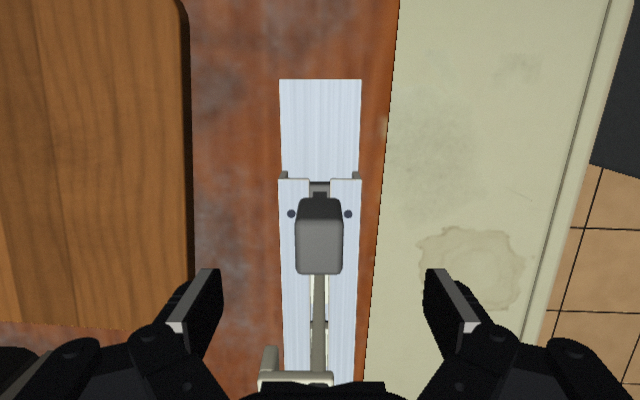

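The block is centred between the jaws, at column 320 against a jaw middle of 322. I'll go down and grip.

Request:
carry_out(
  targets=[
    [[-0.002,0,0.04],[0,0,0],1],
    [[-0.002,0,0.076],[0,0,0],1],
    [[-0.002,0,0.076],[0,0,0],1],
    [[-0.002,0,0.076],[0,0,0],-1],
    [[-0.002,0,0.076],[0,0,0],-1],
  ],
  squeeze=30,
)

```text
time: 4.95
tool_pos: [0.4858, 0.1088, 0.0518]
ee_rot: [0.002, 0.721, -0.693, -0.001]
contact_force: [-0.1, -0.6, -0.4]
grip_width: 0.607
```

Request:
carry_out(
  targets=[
    [[0,0,0],[0,0,0],-1],
    [[0,0,0],[0,0,0],-1],
    [[0,0,0],[0,0,0],-1],
    [[0,0,0],[0,0,0],-1],
    [[0,0,0],[0,0,0],-1],
  ],
)

```text
time: 5.58
tool_pos: [0.487, 0.1093, 0.0532]
ee_rot: [0.0, 0.721, -0.693, -0.001]
contact_force: [-0.3, -0.6, 6.6]
grip_width: 0.322
```

```bash
python3 -c "
from h import *
st(); print(env.get_obs()['wrist_torque']);snap('wrist','w3.png');snap('side','s3.png',(240,125,340,225),6)"
```

```text
t 5.58 tcp [0.487  0.1093 0.0532] xaxis-yaw -1.530 zax [-0.001  0.001 -1.   ] F [-0.3 -0.6  6.6] grip 0.322
[ 0.0374  0.1118 -0.0102]
```

View pics/w3.png

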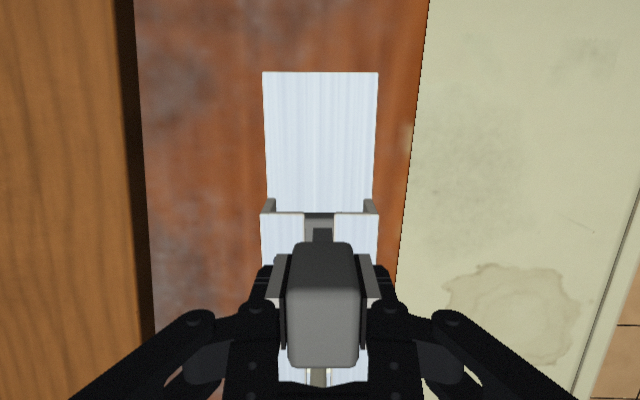

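The block is gripped at an opening of 27 mm. Now I'll slide it out.

Request:
carry_out(
  targets=[
    [[0.012,0,-0.001],[0,0,0],-1],
    [[0.027,0,-0.001],[0,0,0],-1],
    [[0.045,0,-0.001],[0,0,0],-1],
    [[0.062,0,-0.001],[0,0,0],-1],
    [[0.062,0,-0.001],[0,0,0],-1],
  ],
)

```text
time: 6.3
tool_pos: [0.4891, 0.0455, 0.0539]
ee_rot: [0.001, 0.72, -0.694, -0.001]
contact_force: [-0.3, 0.4, -2.5]
grip_width: 0.324
```

```bash
python3 -c "
from h import *
st(); snap('wrist','w4.png');marks('wrist',['track_open_end','stop_grip','track_slot'])
snap('side','s4.png',(240,125,340,225),6);marks('side',['board_top','stop_grip'])"
```

```text
t 6.30 tcp [0.4891 0.0455 0.0539] xaxis-yaw -1.533 zax [-0.003  0.    -1.   ] F [-0.3  0.4 -2.5] grip 0.324
wrist track_open_end []
wrist stop_grip [([0.486, 0.052, 0.0623], 0.77)]
wrist track_slot []
side board_top [([0.6782, 0.0927, 0.0203], 0.67)]
side stop_grip [([0.4907, 0.051, 0.0608], 0.65)]
```

View pics/s4.png

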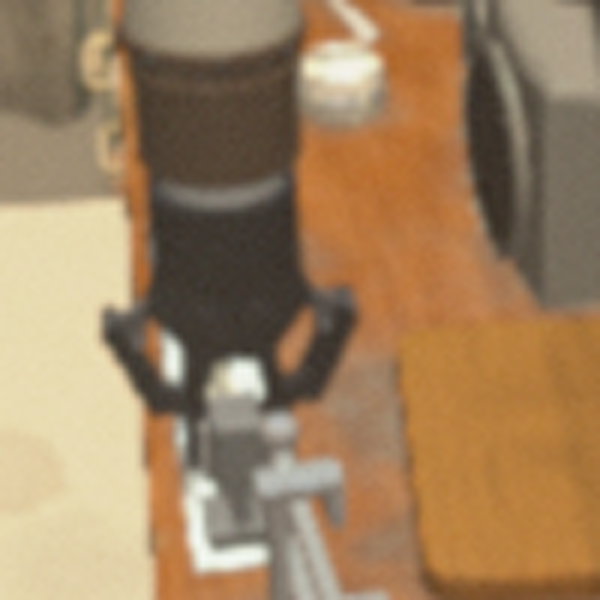

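Request:
carry_out(
  targets=[
    [[0,0,-0.03],[0,0,0],-1],
    [[0,0,-0.07],[0,0,0],-1],
    [[0,0,-0.12],[0,0,0],-1],
    [[0,0,-0.15],[0,0,0],-1],
    [[0,0,-0.15],[0,0,0],-1],
  ],
)

```text
time: 7.28
tool_pos: [0.4911, 0.0484, 0.2066]
ee_rot: [-0.003, 0.722, -0.692, 0.001]
contact_force: [0.4, -0.3, -1.5]
grip_width: 0.324
```

```bash
python3 -c "
from h import *
st(); snap('wrist','w5.png');marks('wrist',['stop_grip','board_top'])
snap('side','s5.png');marks('side',['board_top','stop_grip']);snap('top','t5.png');marks('top',['board_top','stop_grip'])
rel([0.66,0.075,0.2],-1.53)"
```

```text
t 7.28 tcp [0.4911 0.0484 0.2066] xaxis-yaw -1.528 zax [ 0.004  0.003 -1.   ] F [ 0.4 -0.3 -1.5] grip 0.324
wrist stop_grip [([0.4908, 0.0552, 0.2175], 0.94)]
wrist board_top [([0.677, 0.0963, 0.0205], 0.87)]
side board_top [([0.6767, 0.0933, 0.0199], 0.7), ([0.4899, 0.0513, 0.2082], 0.57)]
side stop_grip [([0.4922, 0.0517, 0.2047], 0.81)]
top board_top [([0.6783, 0.0871, 0.0179], 0.65)]
top stop_grip [([0.491, 0.0533, 0.2091], 0.43)]
shift [-0.0204, -0.1714, 0.0028] turn [0.17, 0.01, 0.04]
```

View pics/w5.png

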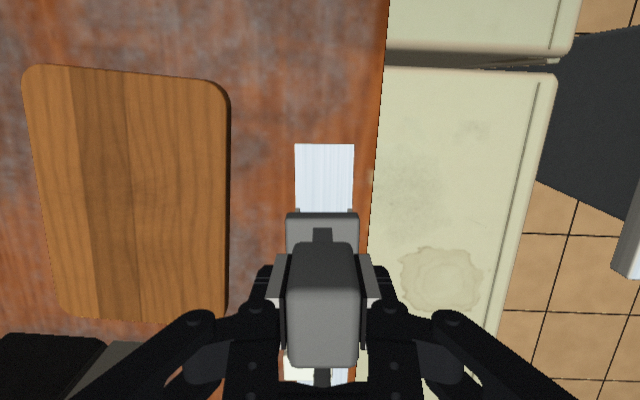

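View pics/s5.png

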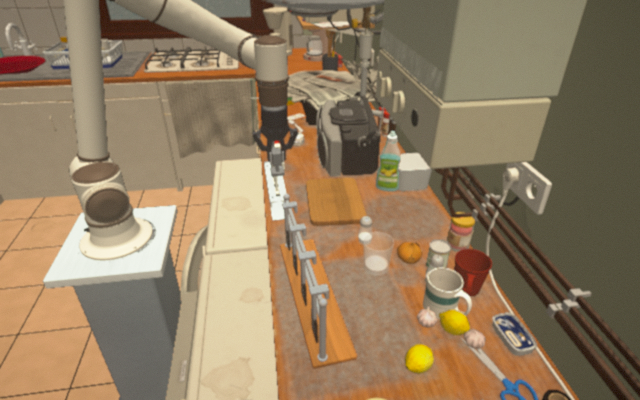

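Request:
carry_out(
  targets=[
    [[-0.008,-0.05,0],[0,0,0],-1],
    [[-0.018,-0.1,0],[0,0,0],-1],
    [[-0.028,-0.15,0.02],[0,0,0],-1],
    [[-0.03,-0.174,0.06],[0,0,0],-1],
    [[-0.03,-0.174,0.1],[0,0,0],-1],
  ],
)

```text
time: 8.35
tool_pos: [0.6634, 0.0849, 0.1002]
ee_rot: [0.001, 0.721, -0.692, -0.001]
contact_force: [-0.0, -0.6, -1.8]
grip_width: 0.324
```

```bash
python3 -c "
from h import *
st(); snap('wrist','w6.png');marks('wrist',['stop_grip','board_top'])
marks('side',['board_top','stop_grip'])
rel([0.664,0.083,0.0715],-1.53)"
```

```text
t 8.35 tcp [0.6634 0.0849 0.1002] xaxis-yaw -1.530 zax [-0.003 -0.    -1.   ] F [-0.  -0.6 -1.8] grip 0.324
wrist stop_grip [([0.6593, 0.0894, 0.1092], 0.83)]
wrist board_top [([0.6605, 0.0916, 0.1075], 0.26)]
side board_top [([0.6767, 0.0933, 0.0199], 0.7), ([0.4899, 0.0513, 0.2082], 0.57)]
side stop_grip [([0.4922, 0.0517, 0.2047], 0.81)]
shift [0.0018, -0.0011, 0.0328] turn [0.04, -0.0, 0.08]
```

View pics/w6.png

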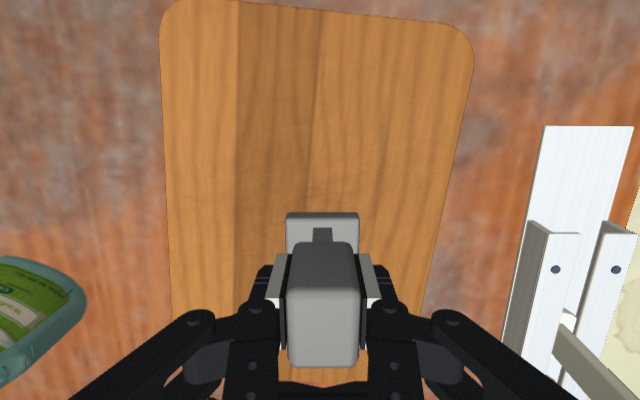

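Request:
carry_out(
  targets=[
    [[0,0,0.01],[0,0,0],-1],
    [[0,0,0.018],[0,0,0],-1],
    [[0,0,0.024],[0,0,0],-1],
    [[0,0,0.0285],[0,0,0],-1],
    [[0,0,0.0285],[0,0,0],-1],
  ],
)

```text
time: 9.22
tool_pos: [0.6626, 0.0847, 0.0753]
ee_rot: [0.001, 0.722, -0.692, -0.0]
contact_force: [-0.3, -0.4, -0.9]
grip_width: 0.324
```

Request:
carry_out(
  targets=[
    [[0,0,0.002],[0,0,0],-1],
    [[0,0,0.003],[0,0,0],-1],
    [[0,0,0.004],[0,0,0],-1],
    [[0,0,0.004],[0,0,0],-1],
    [[0,0,0.004],[0,0,0],-1],
  ],
)

```text
time: 9.85
tool_pos: [0.6626, 0.0847, 0.0714]
ee_rot: [0.001, 0.722, -0.692, -0.0]
contact_force: [-0.6, -0.7, -1.6]
grip_width: 0.324
```

```bash
python3 -c "
from h import *
st(); snap('side','s7.png',(260,125,380,225),6);st()"
```

```text
t 9.85 tcp [0.6626 0.0847 0.0714] xaxis-yaw -1.529 zax [-0.001 -0.    -1.   ] F [-0.6 -0.7 -1.6] grip 0.324
t 9.90 tcp [0.6627 0.0847 0.0714] xaxis-yaw -1.529 zax [-0.001 -0.    -1.   ] F [-0.  -0.3 -1.9] grip 0.324
```

View pics/s7.png

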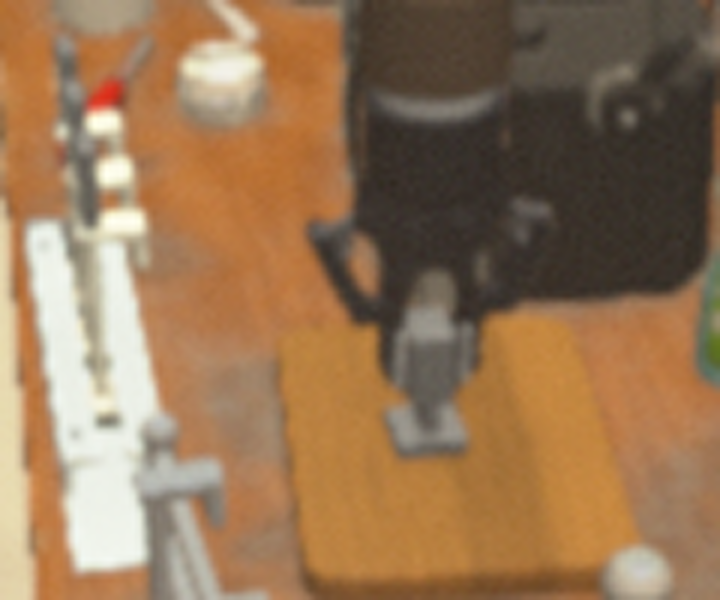

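Request:
carry_out(
  targets=[
    [[0,0,0.001],[0,0,0],-1],
    [[0,0,0.0015],[0,0,0],-1],
    [[0,0,0.002],[0,0,0],-1],
    [[0,0,0.002],[0,0,0],-1],
    [[0,0,0.002],[0,0,0],-1],
  ],
)

```text
time: 10.52
tool_pos: [0.6628, 0.0847, 0.0702]
ee_rot: [0.0, 0.722, -0.692, -0.0]
contact_force: [-2.3, 0.4, 5.6]
grip_width: 0.322
```

It has touched down with 5.6 N. I'll release it and rise.

Request:
carry_out(
  targets=[
    [[0,0,0],[0,0,0],-0.1],
    [[0,0,0],[0,0,0],0.2],
    [[0,0,0],[0,0,0],0.5],
    [[0,0,0],[0,0,0],0.8],
    [[0,0,0],[0,0,0],0.8],
  ],
)

```text
time: 11.15
tool_pos: [0.6628, 0.0847, 0.0701]
ee_rot: [0.0, 0.722, -0.692, -0.0]
contact_force: [-1.0, -0.2, 0.5]
grip_width: 0.905
```

Request:
carry_out(
  targets=[
    [[0,0,-0.02],[0,0,0],1],
    [[0,0,-0.07],[0,0,0],1],
    [[0,0,-0.13],[0,0,0],1],
    [[0,0,-0.18],[0,0,0],1],
    [[0,0,-0.18],[0,0,0],1],
  ],
)

```text
time: 11.78
tool_pos: [0.6652, 0.0852, 0.2563]
ee_rot: [-0.004, 0.722, -0.692, 0.003]
contact_force: [-0.5, 0.3, -0.0]
grip_width: 0.999
```

```bash
python3 -c "
from h import *
st(); snap('wrist','w8.png');marks('wrist',['stop_grip','board_top','scrubber_0_grip','scrubber_0_hook'])
rel([0.485,0.174,0.26],-1.531)"
```

```text
t 11.78 tcp [0.6652 0.0852 0.2563] xaxis-yaw -1.528 zax [ 0.01   0.002 -1.   ] F [-0.5  0.3 -0. ] grip 0.999
wrist stop_grip [([0.6502, 0.0847, 0.082], 0.59)]
wrist board_top [([0.6625, 0.0872, 0.0203], 0.95)]
wrist scrubber_0_grip []
wrist scrubber_0_hook [([0.4914, 0.1781, 0.1537], 0.24)]
shift [-0.0968, 0.1733, -0.0113] turn [0.25, -0.07, 0.14]
```

View pics/w8.png

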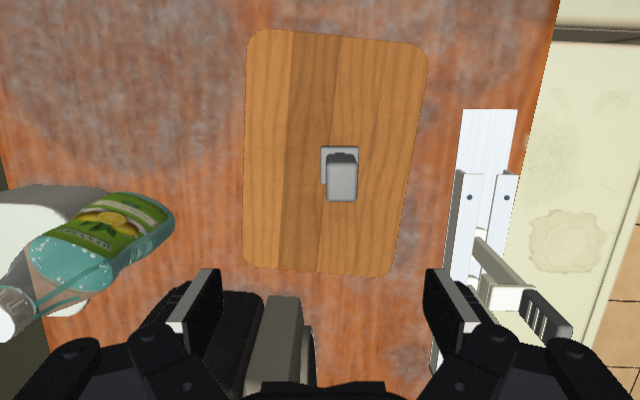

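The stop stands on the board at (342,172). Next is the first scrubber.

Request:
carry_out(
  targets=[
    [[-0.02,0.045,-0.01],[0,0,0],1],
    [[-0.04,0.09,-0.01],[0,0,0],1],
    [[-0.06,0.135,-0.01],[0,0,0],1],
    [[-0.07,0.173,-0.01],[0,0,0],1],
    [[-0.07,0.173,-0.01],[0,0,0],1],
  ],
)

```text
time: 12.65
tool_pos: [0.4841, 0.1473, 0.2583]
ee_rot: [0.003, 0.723, -0.691, -0.001]
contact_force: [0.5, 0.3, -0.7]
grip_width: 1.004
```

```bash
python3 -c "
from h import *
st(); snap('wrist','w9.png');marks('wrist',['scrubber_0_grip','scrubber_0_hook']);
print(ray('wrist',(0,0),0)); snap('side','s9.png');marks('side',['stop_grip','board_top','scrubber_0_grip']);snap('top','t9.png');marks('top',['stop_grip','board_top','scrubber_0_grip','scrubber_0_hook']);st()"
```

```text
t 12.65 tcp [0.4841 0.1473 0.2583] xaxis-yaw -1.526 zax [-0.006 -0.002 -1.   ] F [ 0.5  0.3 -0.7] grip 1.004
wrist scrubber_0_grip [([0.4851, 0.3031, 0.1579], 0.86)]
wrist scrubber_0_hook [([0.4982, 0.307, 0.1183], 0.92)]
[0.8089 0.0006 0.    ]
side stop_grip [([0.6361, 0.0756, 0.0736], 0.82)]
side board_top [([0.4818, 0.3004, 0.1574], 0.18)]
side scrubber_0_grip [([0.4824, 0.3008, 0.1545], 0.56)]
top stop_grip [([0.6386, 0.0759, 0.0764], 0.49)]
top board_top [([0.6503, 0.0771, 0.0206], 0.72)]
top scrubber_0_grip []
top scrubber_0_hook []
t 13.25 tcp [0.4866 0.1471 0.2586] xaxis-yaw -1.529 zax [-0.005 -0.002 -1.   ] F [-0.   0.1 -0.2] grip 1.000
```

View pics/w9.png

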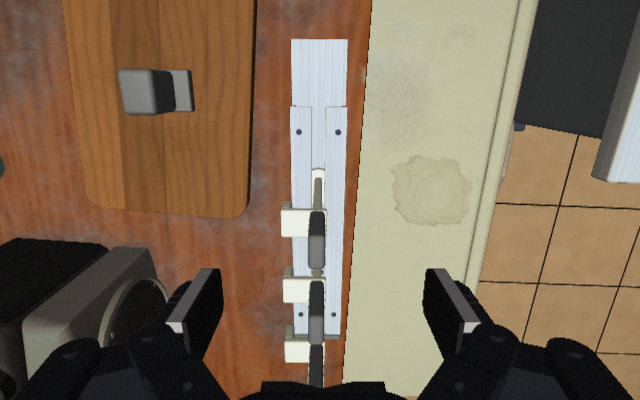

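The board was knocked aside by about 3 cm. It carried the stop with it, and the stop is still upright, as seen at (155,90). Now I'll locate scrubber A at (316,240).

```bash
python3 -c "
from h import *
snap('wrist','w10.png',(270,130,370,400),2.2);c=env.camera_params('wrist')
a=cv2.imread('pics/w10.png')
for uv in [(316,238),(318,213),(316,268)]: print(uv,ray('wrist',uv,.18,c),ray('wrist',uv,.156,c))
for y in [.172,.176,.180]:
  print(y,proj('wrist',[[.485,y-.013,.18],[.485,y+.013,.18]],c).round(1).tolist(),[proj('wrist',[[.485+s*.006,y,.18]],c).round(1).tolist() for s in (-1,1)])
rel([0.4845,0.176,0.145],-1.531)
"
```

```text
(316, 238) [0.4886 0.1631 0.18  ] [0.4885 0.1741 0.156 ]
(318, 213) [0.4879 0.1454 0.18  ] [0.4878 0.1543 0.156 ]
(316, 268) [0.4878 0.1855 0.18  ] [0.4876 0.199  0.156 ]
0.172 [[321.6, 232.5], [320.1, 267.4]] [[[329.8, 250.6]], [[311.9, 250.0]]]
0.176 [[321.4, 238.0], [319.9, 272.6]] [[[329.5, 255.9]], [[311.7, 255.3]]]
0.18 [[321.1, 243.5], [319.7, 277.7]] [[[329.2, 261.2]], [[311.6, 260.6]]]
shift [-0.0291, 0.0003, 0.1136] turn [0.26, -0.08, 0.12]
```

View pics/w10.png

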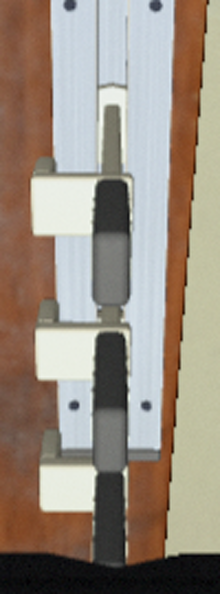

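Request:
carry_out(
  targets=[
    [[-0.015,0,0.03],[0,0,0],1],
    [[-0.0275,0,0.07],[0,0,0],1],
    [[-0.0275,0,0.11],[0,0,0],1],
    [[-0.0275,0,0.1135],[0,0,0],0.2],
    [[-0.0275,0,0.1135],[0,0,0],-1],
  ],
)

```text
time: 13.92
tool_pos: [0.4857, 0.1748, 0.1462]
ee_rot: [0.001, 0.722, -0.692, -0.001]
contact_force: [-0.8, 0.6, 0.6]
grip_width: 0.604
```

Request:
carry_out(
  targets=[
    [[0,0,0],[0,0,0],-1],
    [[0,0,0],[0,0,0],-1],
    [[0,0,0],[0,0,0],-1],
    [[0,0,0],[0,0,0],-1],
    [[0,0,0],[0,0,0],-1],
  ],
)

```text
time: 14.55
tool_pos: [0.4867, 0.1753, 0.1477]
ee_rot: [-0.0, 0.722, -0.692, -0.0]
contact_force: [-0.6, 1.2, 7.0]
grip_width: 0.135
```

```bash
python3 -c "
from h import *
st(); snap('wrist','w11.png');snap('side','s11.png',(240,125,340,225),6)"
```

```text
t 14.55 tcp [0.4867 0.1753 0.1477] xaxis-yaw -1.528 zax [-0.  0. -1.] F [-0.6  1.2  7. ] grip 0.135
```

View pics/w11.png

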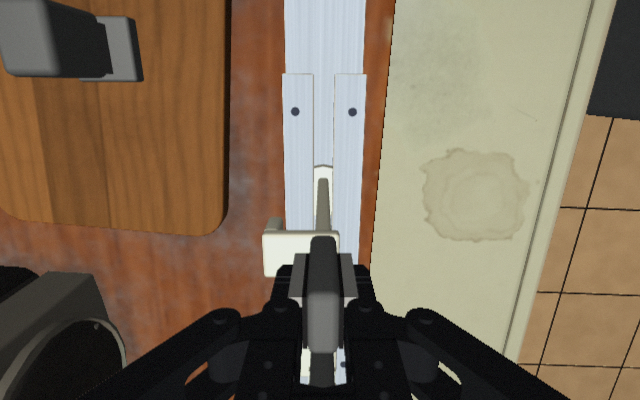

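Request:
carry_out(
  targets=[
    [[0,0,-0.002],[0,0,0],-1],
    [[0.01,0,-0.002],[0,0,0],-1],
    [[0.025,0,-0.002],[0,0,0],-1],
    [[0.045,0,-0.002],[0,0,0],-1],
    [[0.065,0,-0.002],[0,0,0],-1],
  ],
  squeeze=60,
)

```text
time: 15.28
tool_pos: [0.4893, 0.1085, 0.1496]
ee_rot: [0.0, 0.722, -0.692, -0.0]
contact_force: [0.4, -0.9, 0.1]
grip_width: 0.135
```

Request:
carry_out(
  targets=[
    [[0.02,0,0],[0,0,0],-1],
    [[0.04,0,0],[0,0,0],-1],
    [[0.056,0,0],[0,0,0],-1],
    [[0.06,0,0],[0,0,0],-1],
    [[0.06,0,0],[0,0,0],-1],
  ],
)

```text
time: 15.9
tool_pos: [0.4919, 0.0483, 0.1496]
ee_rot: [0.0, 0.722, -0.692, -0.0]
contact_force: [-0.8, -0.1, 0.0]
grip_width: 0.134
```

```bash
python3 -c "
from h import *
st(); snap('wrist','w12.png');snap('side','s12.png',(240,125,340,225),6);snap('top','t12.png',(220,170,330,270),6)"
```

```text
t 15.90 tcp [0.4919 0.0483 0.1496] xaxis-yaw -1.529 zax [-0. -0. -1.] F [-0.8 -0.1  0. ] grip 0.134
```

View pics/w12.png

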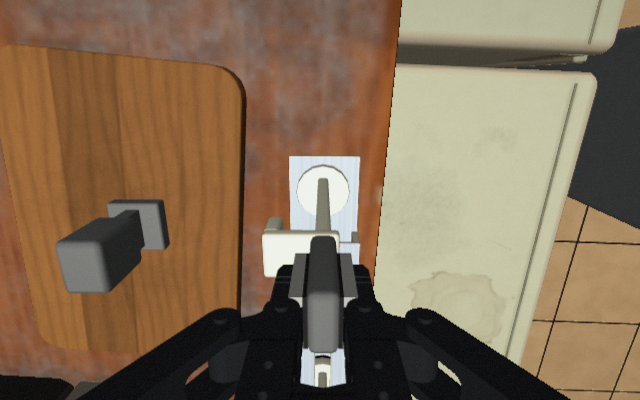

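View pics/s12.png

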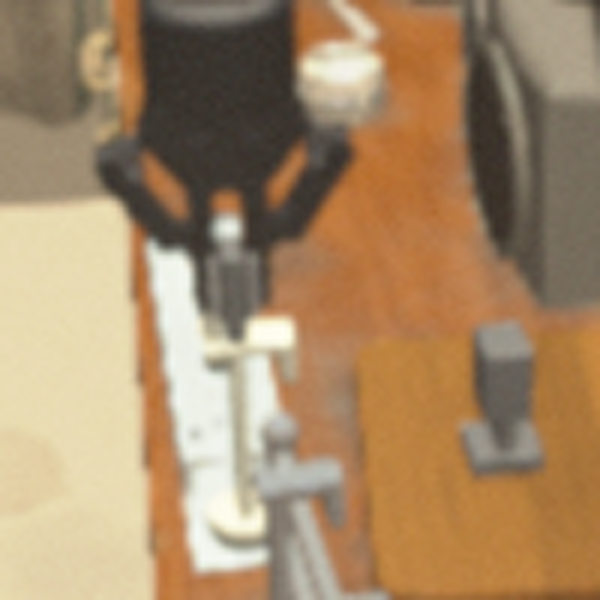

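The head stands clear on the landing at (322,190), past the flange end near row 240. I'll lift it.

Request:
carry_out(
  targets=[
    [[0,0,-0.02],[0,0,0],-1],
    [[0,0,-0.06],[0,0,0],-1],
    [[0,0,-0.11],[0,0,0],-1],
    [[0,0,-0.15],[0,0,0],-1],
    [[0,0,-0.15],[0,0,0],-1],
  ],
)

```text
time: 16.68
tool_pos: [0.4936, 0.0501, 0.3033]
ee_rot: [-0.004, 0.723, -0.691, 0.002]
contact_force: [-0.3, 0.6, -1.2]
grip_width: 0.133
```

```bash
python3 -c "
from h import *
st(); snap('wrist','w13.png');marks('wrist',['scrubber_0_grip','scrubber_0_hook','turner_0_hook','rail_bar']);snap('side','s13.png');
marks('side',['scrubber_0_grip','scrubber_0_hook','turner_0_hook','turner_1_hook','turner_2_hook','rail_bar','mill_mid','glass_mid']);
snap('top','t13.png'); marks('top',['turner_0_hook','turner_1_hook','turner_2_hook','rail_bar','stop_grip','mill_mid'])
rel([0.40,-0.20,0.3],-1.491)"
```

```text
t 16.68 tcp [0.4936 0.0501 0.3033] xaxis-yaw -1.526 zax [ 0.008  0.003 -1.   ] F [-0.3  0.6 -1.2] grip 0.133
wrist scrubber_0_grip []
wrist scrubber_0_hook [([0.5002, 0.3065, 0.1146], 0.49)]
wrist turner_0_hook []
wrist rail_bar []
side scrubber_0_grip [([0.4822, 0.3031, 0.1562], 0.49)]
side scrubber_0_hook [([0.4975, 0.3049, 0.1128], 0.57)]
side turner_0_hook [([0.5127, -0.1645, 0.1673], 0.51)]
side turner_1_hook [([0.5185, -0.2702, 0.1728], 0.51)]
side turner_2_hook [([0.5301, -0.3717, 0.1685], 0.64)]
side rail_bar [([0.5214, -0.3183, 0.1663], 0.8), ([0.4993, 0.303, 0.1152], 0.52), ([0.7333, -0.2417, 0.0396], 0.4)]
side mill_mid [([0.7289, -0.1256, 0.0462], 0.73)]
side glass_mid [([0.7332, -0.2428, 0.0421], 0.85)]
top turner_0_hook [([0.5097, -0.1632, 0.1677], 0.79)]
top turner_1_hook [([0.5195, -0.2659, 0.1704], 0.76), ([0.7359, -0.2358, 0.0431], 0.41)]
top turner_2_hook [([0.5322, -0.3713, 0.1681], 0.68)]
top rail_bar [([0.5197, -0.321, 0.1728], 0.71)]
top stop_grip [([0.494, 0.0476, 0.3104], 0.55), ([0.6394, 0.0763, 0.079], 0.46), ([0.534, -0.3708, 0.1705], 0.37)]
top mill_mid [([0.639, 0.076, 0.0774], 0.64), ([0.7239, -0.1276, 0.0447], 0.45)]
shift [0.2448, 0.1026, -0.0003] turn [0.02, -0.0, -2.1]
```

View pics/w13.png

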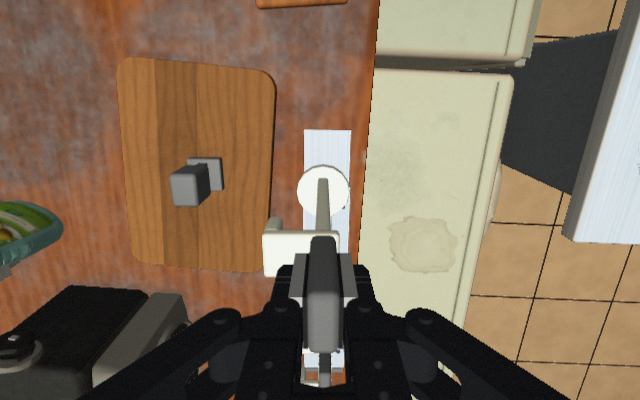

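Request:
carry_out(
  targets=[
    [[0.03,0.025,0],[0,0,-1],-1],
    [[0.08,0.05,0],[0,0,-2],-1],
    [[0.135,0.075,0],[0,0,-2.5],-1],
    [[0.19,0.1,0],[0,0,-2.5],-1],
    [[0.22,0.103,0],[0,0,-2.5],-1],
  ],
)

```text
time: 18.35
tool_pos: [0.397, -0.1771, 0.3002]
ee_rot: [-0.0, 0.736, -0.677, 0.0]
contact_force: [0.1, 0.8, -0.3]
grip_width: 0.135
```

```bash
python3 -c "
from h import *
st(); snap('wrist','w14.png');marks('wrist',['scrubber_0_hook','turner_0_hook','turner_1_hook','turner_2_hook','rail_bar']);
c=env.camera_params('wrist')
t=np.array([[.5112,-.164],[.519,-.268],[.531,-.3715],[.540,-.482]])
print(proj('wrist',np.c_[t,[.17]*4],c))
p=np.polyfit(t[:,1],t[:,0],1);print(p)
import pickle;pickle.dump(c,open('c14.pkl','wb'))"
```

```text
t 18.35 tcp [ 0.397  -0.1771  0.3002] xaxis-yaw -1.486 zax [ 0.001 -0.    -1.   ] F [ 0.1  0.8 -0.3] grip 0.135
wrist scrubber_0_hook []
wrist turner_0_hook [([0.508, -0.1679, 0.1685], 0.97)]
wrist turner_1_hook [([0.5202, -0.2666, 0.1698], 0.58)]
wrist turner_2_hook []
wrist rail_bar [([0.7352, -0.2469, 0.0421], 0.6)]
[[ 177.4803  193.3886]
 [ 159.4197   49.7702]
 [ 128.6351 -138.914 ]
 [  90.651  -418.3116]]
[-0.093   0.4954]
```

View pics/w14.png

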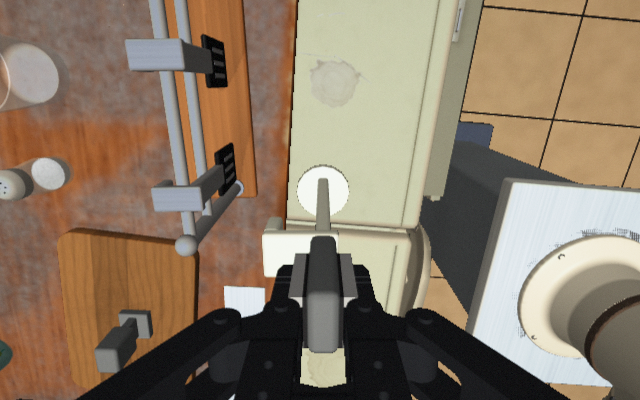

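```bash
python3 -c "
import cv2
a=cv2.imread('pics/w14.png');b=cv2.resize(a[0:260,110:260],None,fx=5,fy=2.3,interpolation=cv2.INTER_CUBIC);cv2.imwrite('pics/w14z.png',b)"
```

```text
(no output)
```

View pics/w14z.png

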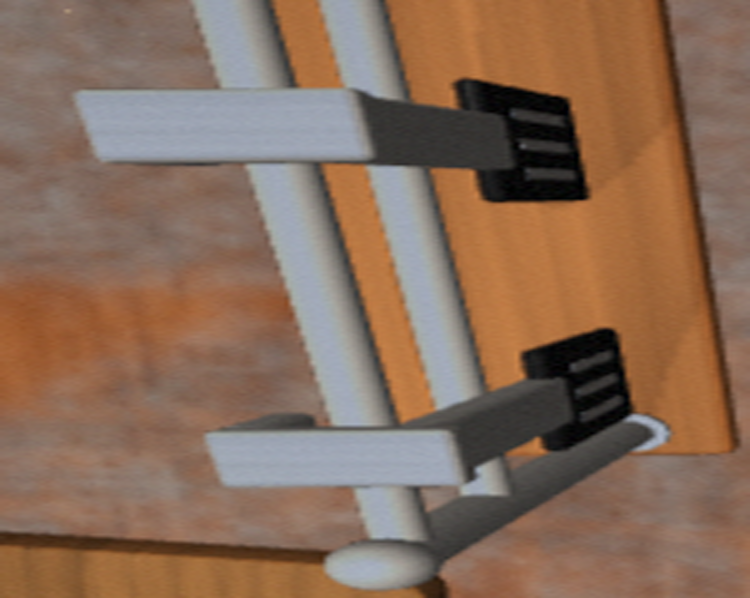

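```bash
python3 -c "
from h import *
import pickle;c=pickle.load(open('c14.pkl','rb'))
P=[ray('wrist',uv,.17,c) for uv in [(169,87),(181.9,174),(160,17.4)]];print(np.array(P))
print(np.polyfit([p[1] for p in P],[p[0] for p in P],1))
print('T1',ray('wrist',(160,39),.183,c),ray('wrist',(160,71),.183,c));print('T0',ray('wrist',(178,187),.183,c),ray('wrist',(178,212),.183,c))"
```

```text
[[ 0.5137 -0.2438  0.17  ]
 [ 0.5071 -0.1801  0.17  ]
 [ 0.5174 -0.2884  0.17  ]]
[-0.0956  0.49  ]
T1 [ 0.5126 -0.274   0.183 ] [ 0.5138 -0.2542  0.183 ]
T0 [ 0.5053 -0.1736  0.183 ] [ 0.5062 -0.1536  0.183 ]
```

```bash
python3 -c "
from h import *
st();rel([0.4245,-0.2232,0.229],-1.477)"
```

```text
t 18.65 tcp [ 0.3987 -0.1747  0.2996] xaxis-yaw -1.483 zax [-0.  0. -1.] F [ 0.5 -0.5 -0.5] grip 0.135
shift [0.0506, -0.0215, 0.0706] turn [0.02, 0.01, -0.37]
```

Request:
carry_out(
  targets=[
    [[0.03,-0.01,0.02],[0,0,-0.4],-1],
    [[0.05,-0.0215,0.04],[0,0,-0.4],-1],
    [[0.0505,-0.0215,0.06],[0,0,-0.4],-1],
    [[0.0505,-0.0215,0.0705],[0,0,-0.4],-1],
    [[0.0505,-0.0215,0.0705],[0,0,-0.4],-1],
  ],
)

```text
time: 19.27
tool_pos: [0.4245, -0.2224, 0.2288]
ee_rot: [0.0, 0.74, -0.672, -0.001]
contact_force: [0.0, -0.1, -1.4]
grip_width: 0.133
```

```bash
python3 -c "
from h import *
st();snap('wrist','w15.png');marks('wrist',['turner_0_hook','turner_1_hook','turner_2_hook','rail_bar','scrubber_0_hook']);st();snap('side','s15.png',(260,170,360,270),6)
c=env.camera_params('wrist')
import pickle;pickle.dump(c,open('c15.pkl','wb'))
a=cv2.imread('pics/w15.png');b=cv2.resize(a[0:400,110:360],None,fx=3,fy=1.5,interpolation=cv2.INTER_CUBIC);cv2.imwrite('pics/w15z.png',b)"
```

```text
t 19.27 tcp [ 0.4245 -0.2224  0.2288] xaxis-yaw -1.475 zax [-0.002  0.    -1.   ] F [ 0.  -0.1 -1.4] grip 0.133
wrist turner_0_hook [([0.5112, -0.1646, 0.1684], 0.78)]
wrist turner_1_hook [([0.519, -0.2674, 0.1667], 0.82)]
wrist turner_2_hook []
wrist rail_bar []
wrist scrubber_0_hook []
t 19.57 tcp [ 0.4249 -0.2231  0.2299] xaxis-yaw -1.476 zax [ 0.001 -0.    -1.   ] F [-0.2  0.5 -1.2] grip 0.132
```

View pics/w15z.png

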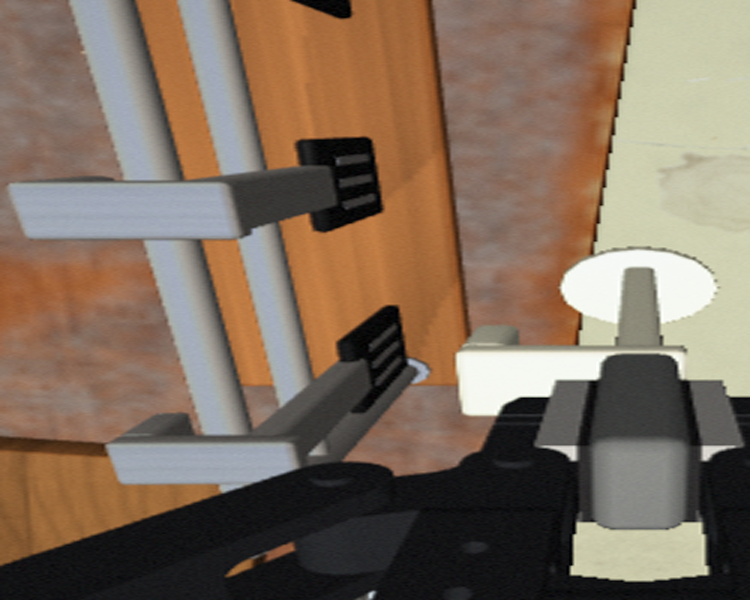

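View pics/s15.png

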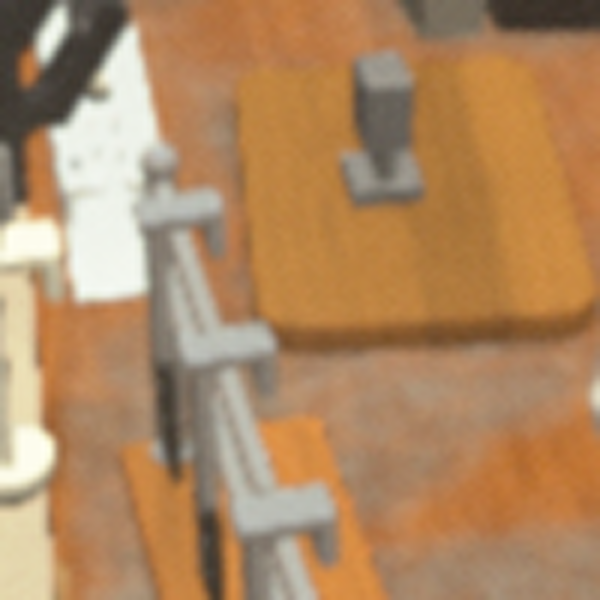

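```bash
python3 -c "
from h import *
import pickle;c=pickle.load(open('c15.pkl','rb'))
P=[ray('wrist',uv,.17,c) for uv in [(175.7,200),(148,33.3)]];print(np.array(P))
T=np.array([.4245,-.2224,.2288]);xh=np.array([.9955,.0945,0]);yh=np.array([-.0945,.9955,0])
hook=T+13e-3*xh+[0,0,-.0327]
q=[hook+.017*xh+s*.012*yh+[0,0,.013] for s in(-1,1)];print('pred strap far corners',proj('wrist',q,c))
print('head pred',proj('wrist',[T+[0,0,.0083-.152+.016]],c))
for y in [-.215,-.2165]: print(y)
"
```

```text
[[ 0.5104 -0.2319  0.17  ]
 [ 0.5208 -0.3197  0.17  ]]
pred strap far corners [[258.1171 236.3774]
 [260.9491 279.9775]]
head pred [[321.3412 193.4754]]
-0.215
-0.2165
```

```bash
python3 -c "
from h import *
st();rel([0.4991,-0.2167,0.2295],-1.477)"
```

```text
t 19.62 tcp [ 0.4248 -0.2231  0.2298] xaxis-yaw -1.476 zax [ 0.001 -0.    -1.   ] F [ 0.4  0.3 -1.7] grip 0.132
shift [0.0007, -0.0746, 0.0003] turn [-0.06, -0.01, 0.05]
```

Request:
carry_out(
  targets=[
    [[0,-0.015,0],[0,0,0],-1],
    [[0,-0.035,0],[0,0,0],-1],
    [[0,-0.055,0],[0,0,0],-1],
    [[0.0005,-0.07,0],[0,0,0],-1],
    [[0.0005,-0.0745,0],[0,0,0],-1],
  ],
)

```text
time: 20.25
tool_pos: [0.5, -0.2164, 0.2295]
ee_rot: [-0.0, 0.74, -0.673, 0.0]
contact_force: [-0.4, -0.5, -0.6]
grip_width: 0.139
```

```bash
python3 -c "
from h import *
st();snap('wrist','w16.png');c=env.camera_params('wrist');o=env.get_obs();st();snap('side','s16.png',(260,170,360,270),6)
import pickle;pickle.dump((c,o),open('c16.pkl','wb'))
a=cv2.imread('pics/w16.png');b=cv2.resize(a[100:350,180:400],None,fx=3.4,fy=2.3,interpolation=cv2.INTER_CUBIC);cv2.imwrite('pics/w16z.png',b)"
```

```text
t 20.25 tcp [ 0.5    -0.2164  0.2295] xaxis-yaw -1.476 zax [ 0.001 -0.    -1.   ] F [-0.4 -0.5 -0.6] grip 0.139
t 20.30 tcp [ 0.4999 -0.2164  0.2295] xaxis-yaw -1.476 zax [ 0.001 -0.    -1.   ] F [ 0.3 -0.5 -1.6] grip 0.133
```

View pics/w16z.png

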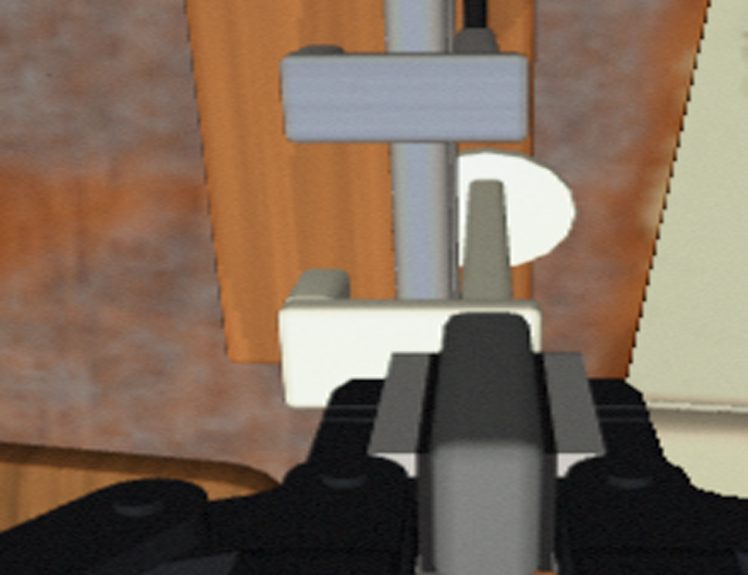

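View pics/s16.png

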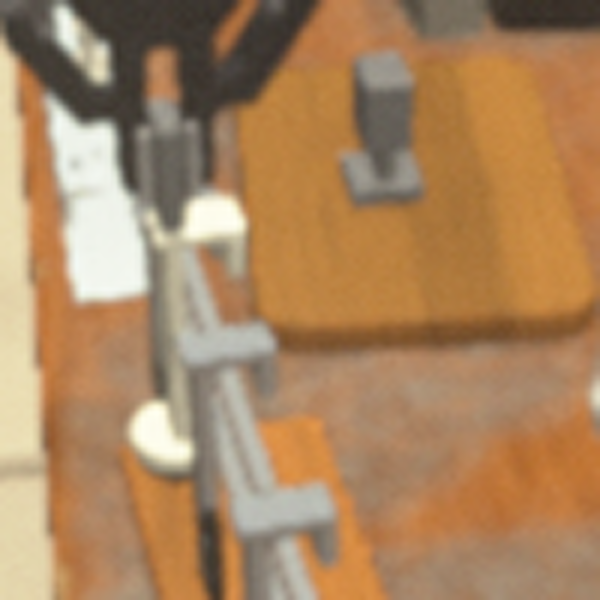

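Request:
carry_out(
  targets=[
    [[0,0.001,0.002],[0,0,0],-1],
    [[0,0.002,0.008],[0,0,0],-1],
    [[0,0.002,0.014],[0,0,0],-1],
    [[0,0.002,0.019],[0,0,0],-1],
    [[0,0.002,0.019],[0,0,0],-1],
  ],
)

```text
time: 20.98
tool_pos: [0.4969, -0.2166, 0.2099]
ee_rot: [0.0, 0.74, -0.673, -0.0]
contact_force: [0.1, -0.4, -1.0]
grip_width: 0.131
```

```bash
python3 -c "
from h import *
st();snap('wrist','w17.png');snap('side','s17.png',(260,170,360,270),6);st()
a=cv2.imread('pics/w17.png');b=cv2.resize(a[100:350,180:400],None,fx=3.4,fy=2.3,interpolation=cv2.INTER_CUBIC);cv2.imwrite('pics/w17z.png',b)"
```

```text
t 20.98 tcp [ 0.4969 -0.2166  0.2099] xaxis-yaw -1.476 zax [-0.001  0.    -1.   ] F [ 0.1 -0.4 -1. ] grip 0.131
t 21.07 tcp [ 0.4973 -0.2167  0.2105] xaxis-yaw -1.476 zax [ 0. -0. -1.] F [-0.1  0.3 -0.7] grip 0.130
```

View pics/w17z.png

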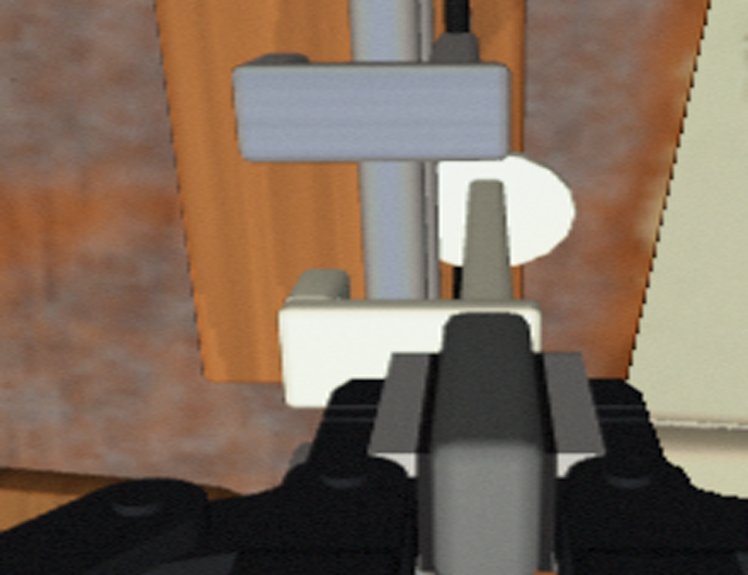

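View pics/s17.png

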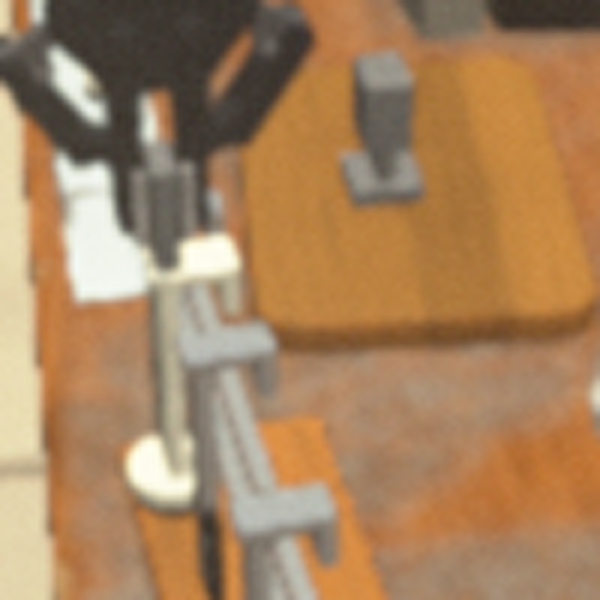

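Request:
carry_out(
  targets=[
    [[0,-0.001,0.002],[0,0,0],-1],
    [[0,-0.001,0.004],[0,0,0],-1],
    [[0,-0.001,0.006],[0,0,0],-1],
    [[0,-0.001,0.0075],[0,0,0],-1],
    [[0,-0.001,0.0075],[0,0,0],-1],
  ],
)

```text
time: 21.7
tool_pos: [0.4983, -0.2166, 0.203]
ee_rot: [-0.0, 0.74, -0.673, 0.0]
contact_force: [-0.4, 0.2, -0.6]
grip_width: 0.133
```

```bash
python3 -c "
from h import *
st();env.grab_frame('top');st()"
```

```text
t 21.70 tcp [ 0.4983 -0.2166  0.203 ] xaxis-yaw -1.476 zax [ 0. -0. -1.] F [-0.4  0.2 -0.6] grip 0.133
t 21.75 tcp [ 0.4983 -0.2166  0.2031] xaxis-yaw -1.476 zax [ 0. -0. -1.] F [ 0.1  0.6 -1.2] grip 0.135
```

Next I'll lower it 1–2 mm at a time to touch.

Request:
carry_out(
  targets=[
    [[0,0,0.0005],[0,0,0],-1],
    [[0,0,0.001],[0,0,0],-1],
    [[0,0,0.0015],[0,0,0],-1],
    [[0,0,0.002],[0,0,0],-1],
    [[0,0,0.002],[0,0,0],-1],
  ],
)

```text
time: 22.38
tool_pos: [0.4984, -0.2167, 0.2027]
ee_rot: [-0.0, 0.74, -0.673, 0.001]
contact_force: [-2.8, 2.2, 7.0]
grip_width: 0.13
```

It has touched with +7 N upward. I'll release and rise.

Request:
carry_out(
  targets=[
    [[0,0,0],[0,0,0],-0.5],
    [[0,0,0],[0,0,0],-0.3],
    [[0,0,0],[0,0,0],0],
    [[0,0,0],[0,0,0],0.1],
    [[0,0,0],[0,0,0],0.1],
  ],
)

```text
time: 23.0
tool_pos: [0.4984, -0.2167, 0.2025]
ee_rot: [-0.0, 0.74, -0.673, 0.001]
contact_force: [0.6, -0.7, 0.9]
grip_width: 0.552
```

```bash
python3 -c "
from h import *
st();snap('wrist','w18.png');snap('side','s18.png',(260,170,360,270),6);st()"
```

```text
t 23.00 tcp [ 0.4984 -0.2167  0.2025] xaxis-yaw -1.475 zax [ 0.001 -0.001 -1.   ] F [ 0.6 -0.7  0.9] grip 0.552
t 23.10 tcp [ 0.4984 -0.2167  0.2026] xaxis-yaw -1.475 zax [ 0.001 -0.001 -1.   ] F [ 0.2  0.1 -1.1] grip 0.550
```

View pics/w18.png

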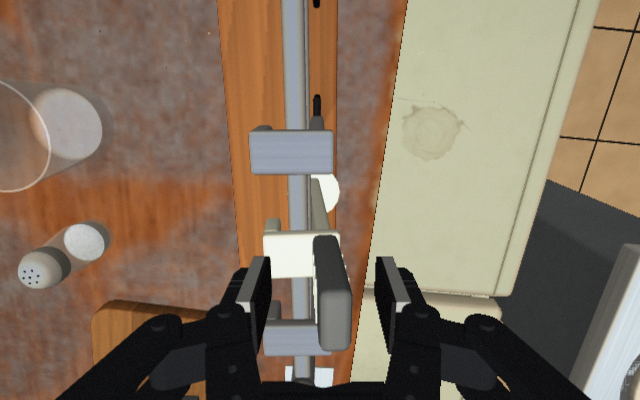

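View pics/s18.png

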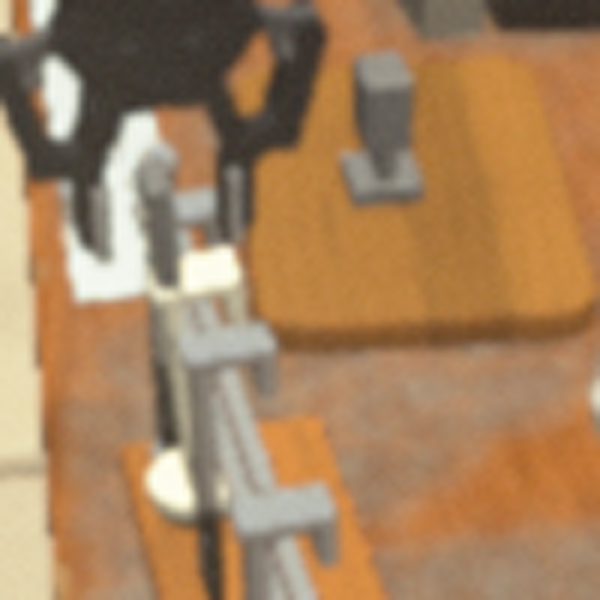

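The scrubber hangs between T0 and T1. I'll rise and go for the second.

Request:
carry_out(
  targets=[
    [[0,0,-0.02],[0,0,0],0.3],
    [[0,0,-0.06],[0,0,0],0.5],
    [[-0.03,0,-0.09],[0,0,0],1],
    [[-0.09,0,-0.09],[0,0,1],1],
    [[-0.15,0,-0.09],[0,0,2],1],
  ],
)

```text
time: 23.72
tool_pos: [0.4838, -0.0661, 0.2929]
ee_rot: [-0.001, 0.727, -0.686, 0.001]
contact_force: [1.2, 1.0, -0.6]
grip_width: 1.001
```

```bash
python3 -c "
from h import *
st();rel([0.484,0.205,0.26],-1.531)
snap('side','s19.png',(260,170,360,270),6);marks('side',['scrubber_0_hook','turner_0_hook','turner_1_hook'])"
```

```text
t 23.73 tcp [ 0.4838 -0.0661  0.2929] xaxis-yaw -1.512 zax [ 0.003 -0.    -1.   ] F [ 1.2  1.  -0.6] grip 1.001
shift [-0.2706, -0.0159, 0.0328] turn [-0.16, -0.03, 1.07]
side scrubber_0_hook [([0.498, 0.3039, 0.1146], 0.47)]
side turner_0_hook [([0.5122, -0.1659, 0.1684], 0.59)]
side turner_1_hook [([0.5196, -0.2712, 0.1691], 0.82)]
```

View pics/s19.png

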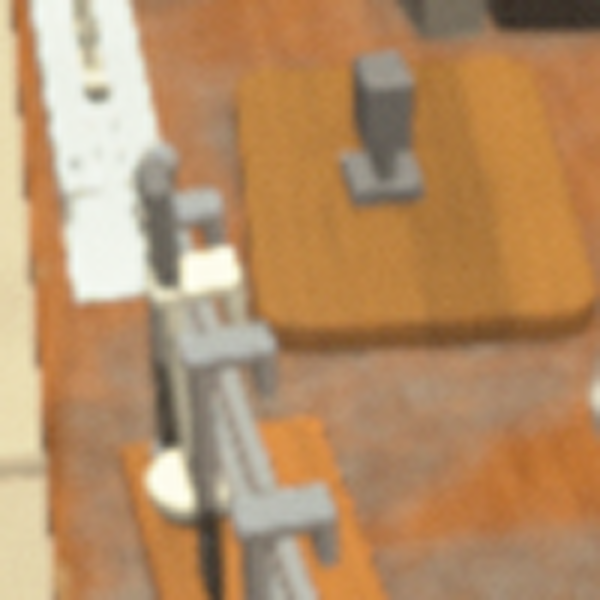

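Request:
carry_out(
  targets=[
    [[-0.06,-0.004,0],[0,0,0.5],1],
    [[-0.12,-0.008,0.01],[0,0,1.1],1],
    [[-0.18,-0.012,0.02],[0,0,1.1],1],
    [[-0.23,-0.015,0.03],[0,0,1.1],1],
    [[-0.27,-0.016,0.033],[0,0,1.1],1],
  ],
)

```text
time: 24.55
tool_pos: [0.4834, 0.2047, 0.2585]
ee_rot: [0.0, 0.722, -0.692, 0.001]
contact_force: [0.4, -0.9, 0.4]
grip_width: 1.002
```

Request:
carry_out(
  targets=[
    [[0,0,0],[0,0,0],1],
    [[0,0,0],[0,0,0],1],
    [[0,0,0],[0,0,0],1],
    [[0,0,0],[0,0,0],1],
    [[0,0,0],[0,0,0],1],
  ],
)

```text
time: 25.18
tool_pos: [0.4835, 0.2041, 0.2588]
ee_rot: [0.0, 0.722, -0.692, 0.001]
contact_force: [0.2, -0.2, -0.2]
grip_width: 0.999
```

```bash
python3 -c "
from h import *
st(); snap('wrist','w20.png',(270,130,370,400),2.2);c=env.camera_params('wrist');st()
for y in [.234,.238,.242]:
  print(y,proj('wrist',[[.483,y-.013,.18],[.483,y+.013,.18]],c).round(1).tolist(),[proj('wrist',[[.483+s*.006,y,.18]],c).round(1).tolist() for s in (-1,1)])
marks('wrist',['scrubber_0_grip'])
rel([0.483,0.238,0.1445],-1.531)
"
```

```text
t 25.18 tcp [0.4835 0.2041 0.2588] xaxis-yaw -1.529 zax [ 0.001 -0.002 -1.   ] F [ 0.2 -0.2 -0.2] grip 0.999
t 25.23 tcp [0.4834 0.2043 0.2587] xaxis-yaw -1.529 zax [ 0.001 -0.002 -1.   ] F [ 0.8 -0.3 -0. ] grip 1.001
0.234 [[320.3, 239.2], [318.9, 273.7]] [[[328.5, 257.0]], [[310.7, 256.4]]]
0.238 [[320.1, 244.6], [318.6, 278.8]] [[[328.2, 262.3]], [[310.5, 261.7]]]
0.242 [[319.9, 250.0], [318.4, 283.8]] [[[327.9, 267.5]], [[310.4, 266.9]]]
wrist scrubber_0_grip [([0.6377, 0.0819, 0.0835], 0.68), ([0.4845, 0.3044, 0.1569], 0.66)]
shift [-0.0338, -0.0009, 0.1141] turn [-0.05, -0.11, 0.15]
```

View pics/w20.png

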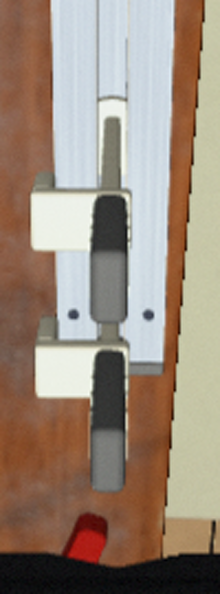

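The grip top spans rows 244–277, which matches y = 0.238.

Request:
carry_out(
  targets=[
    [[-0.02,0,0.03],[0,0,0],1],
    [[-0.0335,-0.0005,0.07],[0,0,0],1],
    [[-0.0335,-0.0005,0.11],[0,0,0],1],
    [[-0.0335,-0.0005,0.1135],[0,0,0],0.2],
    [[-0.0335,-0.0005,0.1135],[0,0,0],-1],
  ],
  squeeze=30,
)

```text
time: 25.9
tool_pos: [0.4834, 0.2381, 0.1462]
ee_rot: [-0.0, 0.722, -0.692, 0.001]
contact_force: [-0.7, -0.6, 0.6]
grip_width: 0.605
```

Request:
carry_out(
  targets=[
    [[0,0,0],[0,0,0],-1],
    [[0,0,0],[0,0,0],-1],
    [[0,0,0],[0,0,0],-1],
    [[0,0,0],[0,0,0],-1],
    [[0,0,0],[0,0,0],-1],
  ],
)

```text
time: 26.52
tool_pos: [0.4842, 0.2386, 0.1479]
ee_rot: [-0.002, 0.722, -0.692, 0.002]
contact_force: [-0.5, -0.7, 5.0]
grip_width: 0.134
```

Request:
carry_out(
  targets=[
    [[0,0,-0.002],[0,0,0],-1],
    [[0.01,0,-0.002],[0,0,0],-1],
    [[0.025,0,-0.002],[0,0,0],-1],
    [[0.045,0,-0.002],[0,0,0],-1],
    [[0.065,0,-0.002],[0,0,0],-1],
  ],
  squeeze=60,
)

```text
time: 27.15
tool_pos: [0.4868, 0.1718, 0.1497]
ee_rot: [-0.002, 0.722, -0.692, 0.002]
contact_force: [-1.0, -0.8, -0.3]
grip_width: 0.138
```

Request:
carry_out(
  targets=[
    [[0.02,0,0],[0,0,0],-1],
    [[0.04,0,0],[0,0,0],-1],
    [[0.06,0,0],[0,0,0],-1],
    [[0.08,0,0],[0,0,0],-1],
    [[0.1,0,0],[0,0,0],-1],
  ],
)

```text
time: 27.78
tool_pos: [0.4912, 0.0706, 0.1498]
ee_rot: [-0.002, 0.722, -0.692, 0.002]
contact_force: [0.4, -0.3, -0.9]
grip_width: 0.135
```

```bash
python3 -c "
from h import *
st();rel([.4918,.049,.150],-1.531)"
```

```text
t 27.77 tcp [0.4912 0.0706 0.1498] xaxis-yaw -1.528 zax [ 0.005 -0.    -1.   ] F [ 0.4 -0.3 -0.9] grip 0.135
shift [0.0216, 0.0003, -0.0002] turn [-0.27, -0.02, 0.17]
```

Request:
carry_out(
  targets=[
    [[0.015,0,0],[0,0,0],-1],
    [[0.0225,0,0],[0,0,0],-1],
    [[0.0225,0,0],[0,0,0],-1],
    [[0.0225,0,-0.01],[-0.3,0,0],-1],
    [[0.0225,0,-0.03],[-0.3,0,0],-1],
  ],
)

```text
time: 28.4
tool_pos: [0.4918, 0.0486, 0.1801]
ee_rot: [0.001, 0.722, -0.691, -0.0]
contact_force: [0.6, 0.3, -1.0]
grip_width: 0.131
```

Request:
carry_out(
  targets=[
    [[0,0,-0.03],[0,0,0],-1],
    [[0,0,-0.06],[0,0,0],-1],
    [[0,0,-0.09],[0,0,0],-1],
    [[0,0,-0.12],[0,0,0],-1],
    [[0,0,-0.12],[0,0,0],-1],
  ],
)

```text
time: 29.02
tool_pos: [0.4934, 0.0496, 0.3033]
ee_rot: [-0.002, 0.723, -0.691, 0.001]
contact_force: [-0.3, -0.8, -1.2]
grip_width: 0.133
```

```bash
python3 -c "
from h import *
st(); snap('wrist','w21.png');rel([0.41,-0.27,0.3],-1.477)"
```

```text
t 29.02 tcp [0.4934 0.0496 0.3033] xaxis-yaw -1.526 zax [ 0.005  0.001 -1.   ] F [-0.3 -0.8 -1.2] grip 0.133
shift [0.3154, 0.0964, 0.001] turn [-0.03, 0.03, -2.82]
```

View pics/w21.png

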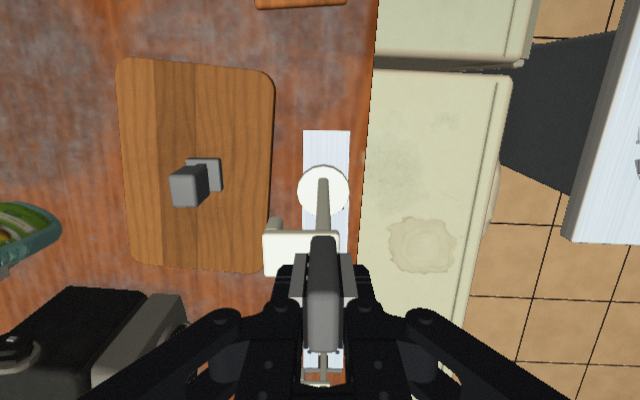

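Request:
carry_out(
  targets=[
    [[0.04,0.03,0],[0,0,-1.4],-1],
    [[0.1,0.06,0],[0,0,-2.8],-1],
    [[0.16,0.085,0],[0,0,-2.8],-1],
    [[0.22,0.096,0],[0,0,-2.8],-1],
    [[0.28,0.096,0],[0,0,-2.8],-1],
  ],
)

```text
time: 29.7
tool_pos: [0.4074, -0.233, 0.3006]
ee_rot: [-0.0, 0.74, -0.673, -0.0]
contact_force: [1.7, 0.8, -0.2]
grip_width: 0.129
```

```bash
python3 -c "
from h import *
st(); rel([0.4335,-0.3273,0.23],-1.477)"
```

```text
t 29.70 tcp [ 0.4074 -0.233   0.3006] xaxis-yaw -1.476 zax [ 0.     0.001 -1.   ] F [ 1.7  0.8 -0.2] grip 0.129
shift [0.0964, -0.017, 0.0705] turn [-0.01, 0.07, 0.04]
```

Request:
carry_out(
  targets=[
    [[0.04,-0.01,0.01],[0,0,0],-1],
    [[0.08,-0.017,0.03],[0,0,0],-1],
    [[0.096,-0.017,0.05],[0,0,0],-1],
    [[0.0965,-0.017,0.0705],[0,0,0],-1],
    [[0.0965,-0.017,0.0705],[0,0,0],-1],
  ],
)

```text
time: 30.32
tool_pos: [0.432, -0.3267, 0.227]
ee_rot: [0.0, 0.74, -0.673, -0.004]
contact_force: [-0.2, -0.0, -0.5]
grip_width: 0.133
```

```bash
python3 -c "
from h import *
st(); rel([0.5082,-0.3202,0.23],-1.477);snap('wrist','w22.png');marks('wrist',['turner_1_hook','turner_2_hook','turner_3_hook'])
rel([0.5082,-0.3202,0.23],-1.477)"
```

```text
t 30.32 tcp [ 0.432  -0.3267  0.227 ] xaxis-yaw -1.477 zax [-0.006  0.004 -1.   ] F [-0.2 -0.  -0.5] grip 0.133
shift [0.0007, -0.0765, -0.0034] turn [0.33, 0.28, 0.01]
wrist turner_1_hook [([0.5223, -0.2655, 0.17], 0.81)]
wrist turner_2_hook [([0.53, -0.3691, 0.169], 0.79)]
wrist turner_3_hook []
shift [-0.0, -0.0745, 0.001] turn [-0.08, 0.02, 0.09]
```

View pics/w22.png

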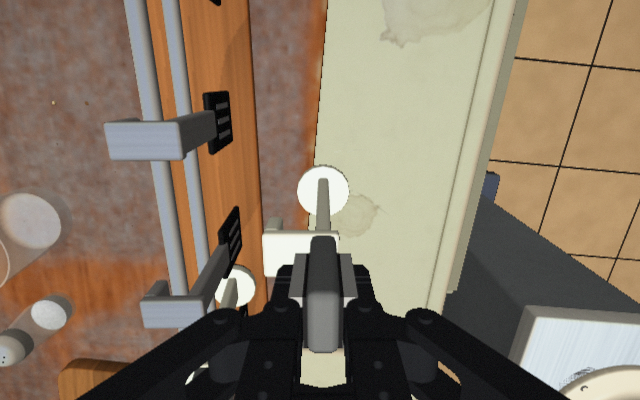

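Request:
carry_out(
  targets=[
    [[0,-0.015,0],[0,0,0],-1],
    [[0,-0.035,0],[0,0,0],-1],
    [[0,-0.055,0],[0,0,0],-1],
    [[0,-0.07,0],[0,0,0],-1],
    [[0,-0.0745,0],[0,0,0],-1],
  ],
)

```text
time: 31.15
tool_pos: [0.5095, -0.3199, 0.2306]
ee_rot: [-0.001, 0.74, -0.672, 0.0]
contact_force: [-0.2, 0.7, -1.5]
grip_width: 0.131
```

```bash
python3 -c "
from h import *
st();snap('wrist','w23.png');snap('side','s23.png',(260,190,360,290),6);st()
a=cv2.imread('pics/w23.png');b=cv2.resize(a[100:350,180:400],None,fx=3.4,fy=2.3,interpolation=cv2.INTER_CUBIC);cv2.imwrite('pics/w23z.png',b);rel([0.5082,-0.3202,0.23],-1.477)"
```

```text
t 31.15 tcp [ 0.5095 -0.3199  0.2306] xaxis-yaw -1.475 zax [ 0.001  0.001 -1.   ] F [-0.2  0.7 -1.5] grip 0.131
t 31.25 tcp [ 0.5086 -0.32    0.2306] xaxis-yaw -1.475 zax [ 0.001  0.001 -1.   ] F [-0.3 -1.4 -0.9] grip 0.133
shift [0.0002, 0.0004, 0.0006] turn [-0.05, 0.03, 0.11]
```

View pics/w23z.png

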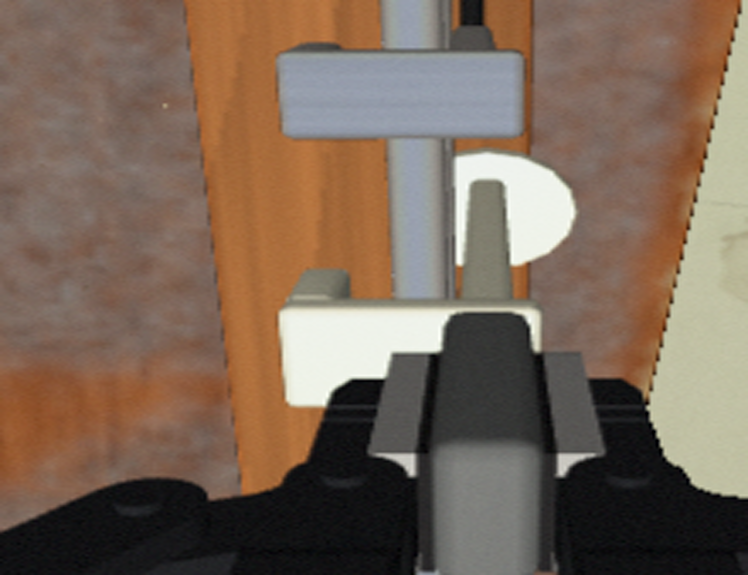

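View pics/s23.png

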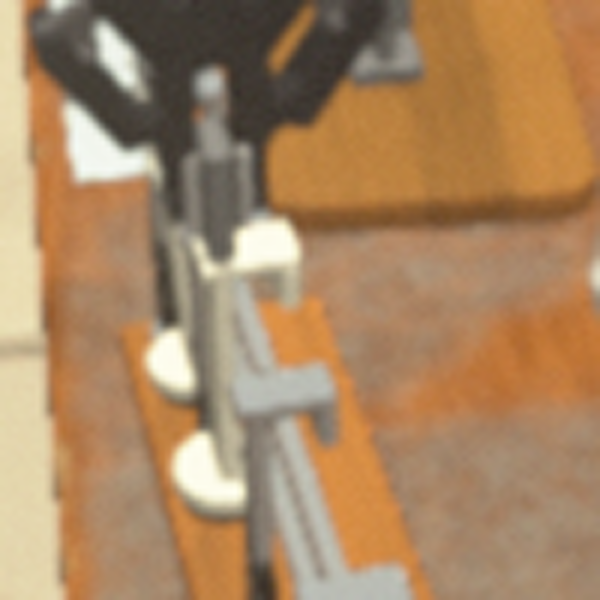

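Request:
carry_out(
  targets=[
    [[0,0.001,0.002],[0,0,0],-1],
    [[0,0.001,0.008],[0,0,0],-1],
    [[0,0.001,0.014],[0,0,0],-1],
    [[0,0.001,0.02],[0,0,0],-1],
    [[0,0.001,0.021],[0,0,0],-1],
  ],
)

```text
time: 31.88
tool_pos: [0.5072, -0.32, 0.2089]
ee_rot: [-0.0, 0.74, -0.673, -0.001]
contact_force: [0.1, 0.2, -1.2]
grip_width: 0.131
```

```bash
python3 -c "
from h import *
st();snap('wrist','w24.png');st()
a=cv2.imread('pics/w24.png');b=cv2.resize(a[100:350,180:400],None,fx=3.4,fy=2.3,interpolation=cv2.INTER_CUBIC);cv2.imwrite('pics/w24z.png',b);rel([0.5080,-0.3202,0.203],-1.477)"
```

```text
t 31.88 tcp [ 0.5072 -0.32    0.2089] xaxis-yaw -1.475 zax [-0.     0.001 -1.   ] F [ 0.1  0.2 -1.2] grip 0.131
t 31.93 tcp [ 0.5074 -0.3201  0.2091] xaxis-yaw -1.475 zax [-0.     0.001 -1.   ] F [-0.5 -0.3 -0.5] grip 0.134
shift [0.0002, -0.0006, 0.0061] turn [-0.0, 0.05, 0.11]
```

View pics/w24z.png

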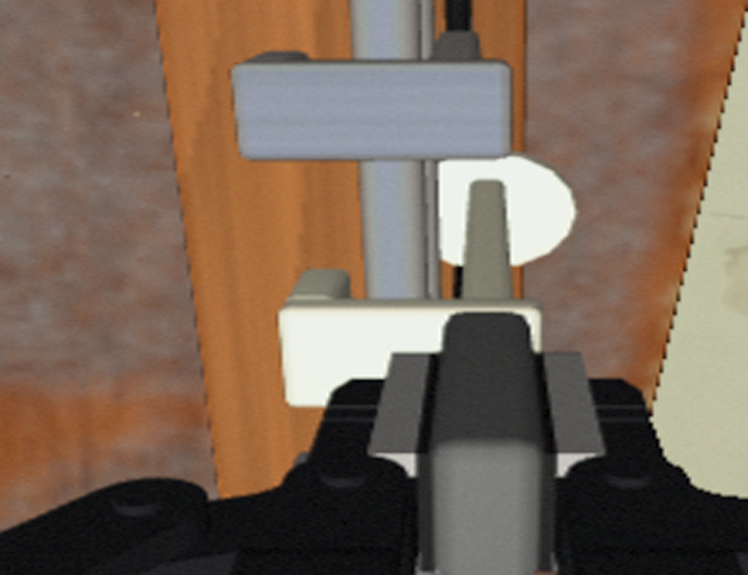

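The view is the same as with the first one. I'll shift 1 mm and lower to touch.

Request:
carry_out(
  targets=[
    [[0,-0.001,0.002],[0,0,0],-1],
    [[0,-0.001,0.004],[0,0,0],-1],
    [[0,-0.001,0.006],[0,0,0],-1],
    [[0,-0.001,0.0075],[0,0,0],-1],
    [[0,-0.001,0.0085],[0,0,0],-1],
  ],
)

```text
time: 32.55
tool_pos: [0.5085, -0.32, 0.2027]
ee_rot: [-0.0, 0.74, -0.672, 0.0]
contact_force: [-3.1, 4.0, 8.8]
grip_width: 0.13
```

Request:
carry_out(
  targets=[
    [[0,0,0],[0,0,0],-0.5],
    [[0,0,0],[0,0,0],-0.3],
    [[0,0,0],[0,0,0],0],
    [[0,0,0],[0,0,0],0.1],
    [[0,0,0],[0,0,0],0.1],
  ],
)

```text
time: 33.17
tool_pos: [0.5085, -0.3201, 0.2026]
ee_rot: [-0.0, 0.74, -0.672, 0.0]
contact_force: [0.5, 0.1, 0.8]
grip_width: 0.552
```

```bash
python3 -c "
from h import *
st();snap('wrist','w25.png');snap('side','s25.png',(260,190,360,290),6);st()"
```

```text
t 33.17 tcp [ 0.5085 -0.3201  0.2026] xaxis-yaw -1.474 zax [ 0.001 -0.    -1.   ] F [0.5 0.1 0.8] grip 0.552
t 33.27 tcp [ 0.5084 -0.3201  0.2027] xaxis-yaw -1.474 zax [ 0.001 -0.    -1.   ] F [ 1.4  0.6 -0.7] grip 0.547
```

View pics/w25.png

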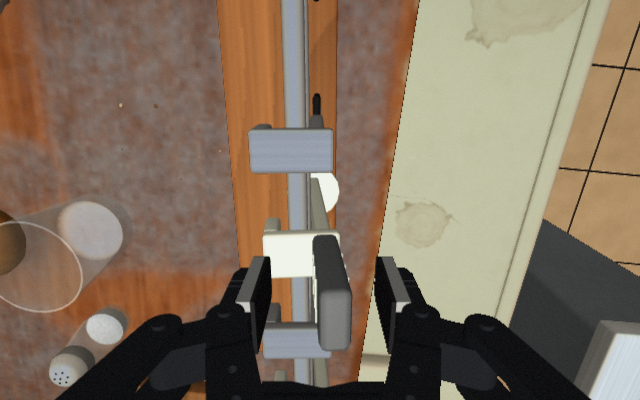

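View pics/s25.png

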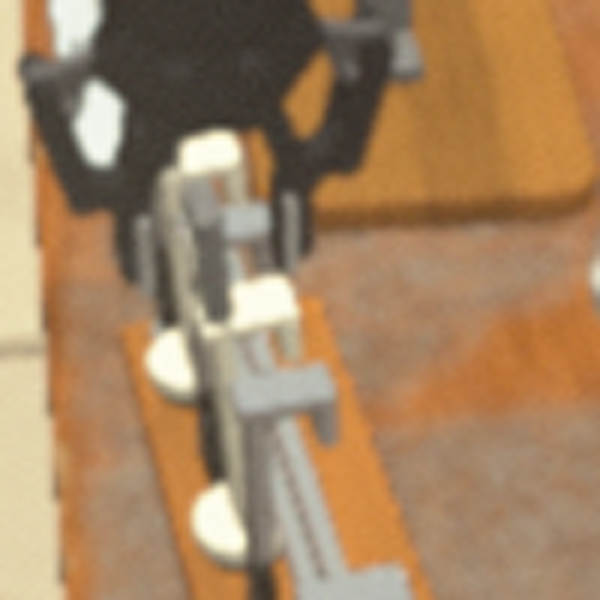

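The second one hangs. On to the third.

Request:
carry_out(
  targets=[
    [[0,0,-0.02],[0,0,0],0.3],
    [[0,0,-0.06],[0,0,0],0.4],
    [[0,0.01,-0.11],[0,0,0],0.6],
    [[-0.05,0.02,-0.12],[0,0,1],1],
    [[-0.11,0.02,-0.12],[0,0,2],1],
  ],
)

```text
time: 33.9
tool_pos: [0.4777, -0.2122, 0.324]
ee_rot: [-0.001, 0.727, -0.686, 0.002]
contact_force: [0.2, 1.0, -0.3]
grip_width: 0.996
```

Request:
carry_out(
  targets=[
    [[-0.06,0,0],[0,0,0.5],1],
    [[-0.12,0,0],[0,0,1.1],1],
    [[-0.18,0,0],[0,0,1.1],1],
    [[-0.24,0,0],[0,0,1.1],1],
    [[-0.3,0,0],[0,0,1.1],1],
  ],
)

```text
time: 34.52
tool_pos: [0.4598, 0.0892, 0.3241]
ee_rot: [-0.002, 0.721, -0.693, 0.002]
contact_force: [0.3, -0.6, 0.2]
grip_width: 1.0
```

```bash
python3 -c "
from h import *
st();rel([0.481,0.266,0.26],-1.531)"
```

```text
t 34.52 tcp [0.4598 0.0892 0.3241] xaxis-yaw -1.532 zax [ 0.005 -0.    -1.   ] F [ 0.3 -0.6  0.2] grip 1.000
shift [-0.1759, -0.0278, 0.0642] turn [-0.28, -0.02, -0.03]
```

Request:
carry_out(
  targets=[
    [[-0.05,-0.01,0.01],[0,0,0],1],
    [[-0.1,-0.02,0.03],[0,0,0],1],
    [[-0.15,-0.0275,0.05],[0,0,0],1],
    [[-0.176,-0.0275,0.064],[0,0,0],1],
    [[-0.176,-0.0275,0.064],[0,0,0],1],
  ],
)

```text
time: 35.15
tool_pos: [0.4799, 0.2669, 0.2586]
ee_rot: [0.0, 0.721, -0.692, 0.002]
contact_force: [-0.2, -0.7, 0.1]
grip_width: 0.999
```

Request:
carry_out(
  targets=[
    [[0,0,0],[0,0,0],1],
    [[0,0,0],[0,0,0],1],
    [[0,0,0],[0,0,0],1],
    [[0,0,0],[0,0,0],1],
    [[0,0,0],[0,0,0],1],
  ],
)

```text
time: 35.78
tool_pos: [0.48, 0.2667, 0.2588]
ee_rot: [-0.0, 0.721, -0.693, 0.002]
contact_force: [0.1, 0.6, 0.4]
grip_width: 0.997
```

```bash
python3 -c "
from h import *
st(); snap('wrist','w26.png',(270,130,370,400),2.2);c=env.camera_params('wrist');st()
for y in [.294,.298,.302]:
  print(y,proj('wrist',[[.4805,y-.013,.18],[.4805,y+.013,.18]],c).round(1).tolist(),[proj('wrist',[[.4805+s*.006,y,.18]],c).round(1).tolist() for s in (-1,1)])
marks('wrist',['scrubber_0_grip'])
rel([0.4805,0.299,0.1445],-1.531)
"
```

```text
t 35.77 tcp [0.48   0.2667 0.2588] xaxis-yaw -1.530 zax [ 0.003 -0.002 -1.   ] F [0.1 0.6 0.4] grip 0.997
t 35.83 tcp [0.48   0.2668 0.2587] xaxis-yaw -1.530 zax [ 0.003 -0.002 -1.   ] F [-0.9  0.8  0.5] grip 0.999
0.294 [[319.2, 235.8], [317.8, 270.5]] [[[327.4, 253.8]], [[309.6, 253.1]]]
0.298 [[319.0, 241.3], [317.6, 275.7]] [[[327.1, 259.1]], [[309.4, 258.5]]]
0.302 [[318.8, 246.7], [317.4, 280.8]] [[[326.9, 264.4]], [[309.3, 263.7]]]
wrist scrubber_0_grip [([0.4828, 0.307, 0.1593], 0.59)]
shift [-0.0325, -0.0016, 0.114] turn [-0.13, -0.15, 0.07]
```

View pics/w26.png

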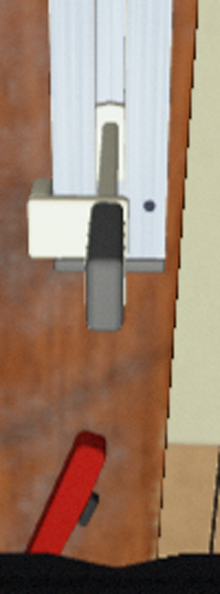

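The grip top spans rows 248–280, so y is about 0.302.

Request:
carry_out(
  targets=[
    [[-0.02,0,0.03],[0,0,0],1],
    [[-0.035,-0.001,0.07],[0,0,0],1],
    [[-0.035,-0.001,0.11],[0,0,0],1],
    [[-0.035,-0.001,0.1135],[0,0,0],0.2],
    [[-0.035,-0.001,0.1135],[0,0,0],-1],
  ],
  squeeze=30,
)

```text
time: 36.5
tool_pos: [0.4805, 0.302, 0.1462]
ee_rot: [-0.001, 0.722, -0.692, 0.002]
contact_force: [0.6, 0.8, 0.2]
grip_width: 0.61
```

Request:
carry_out(
  targets=[
    [[0,0,0],[0,0,0],-1],
    [[0,0,0],[0,0,0],-1],
    [[0,0,0],[0,0,0],-1],
    [[0,0,0],[0,0,0],-1],
    [[0,0,0],[0,0,0],-1],
  ],
)

```text
time: 37.12
tool_pos: [0.4815, 0.3026, 0.1479]
ee_rot: [-0.002, 0.722, -0.692, 0.002]
contact_force: [1.2, -0.1, 6.2]
grip_width: 0.136
```

Request:
carry_out(
  targets=[
    [[0,0,-0.002],[0,0,0],-1],
    [[0.01,0,-0.002],[0,0,0],-1],
    [[0.025,0,-0.002],[0,0,0],-1],
    [[0.045,0,-0.002],[0,0,0],-1],
    [[0.065,0,-0.002],[0,0,0],-1],
  ],
  squeeze=60,
)

```text
time: 37.75
tool_pos: [0.484, 0.2358, 0.1497]
ee_rot: [-0.002, 0.722, -0.692, 0.002]
contact_force: [-0.3, 0.8, -1.2]
grip_width: 0.135
```

```bash
python3 -c "
from h import *
st();rel([.4918,.049,.150],-1.531)"
```

```text
t 37.75 tcp [0.484  0.2358 0.1497] xaxis-yaw -1.529 zax [ 0.006 -0.    -1.   ] F [-0.3  0.8 -1.2] grip 0.135
shift [0.187, -0.0001, -0.0002] turn [-0.35, -0.04, 0.1]
```

Request:
carry_out(
  targets=[
    [[0.02,0,0],[0,0,0],-1],
    [[0.04,0,0],[0,0,0],-1],
    [[0.06,0,0],[0,0,0],-1],
    [[0.08,0,0],[0,0,0],-1],
    [[0.1,0,0],[0,0,0],-1],
  ],
)

```text
time: 38.38
tool_pos: [0.4882, 0.1346, 0.1498]
ee_rot: [-0.002, 0.722, -0.692, 0.002]
contact_force: [0.3, 0.5, -0.2]
grip_width: 0.133
```

Request:
carry_out(
  targets=[
    [[0.02,0,0],[0,0,0],-1],
    [[0.04,0,0],[0,0,0],-1],
    [[0.06,0,0],[0,0,0],-1],
    [[0.08,0,0],[0,0,0],-1],
    [[0.087,0,0],[0,0,0],-1],
  ],
)

```text
time: 39.0
tool_pos: [0.4917, 0.0463, 0.1498]
ee_rot: [-0.002, 0.721, -0.693, 0.002]
contact_force: [-0.3, 0.1, -0.6]
grip_width: 0.138
```

```bash
python3 -c "
from h import *
st();rel([.4918,.049,.150],-1.531)"
```

```text
t 39.00 tcp [0.4917 0.0463 0.1498] xaxis-yaw -1.531 zax [ 0.006 -0.    -1.   ] F [-0.3  0.1 -0.6] grip 0.138
shift [-0.0027, -0.0002, -0.0002] turn [-0.35, -0.04, 0.02]
```

Request:
carry_out(
  targets=[
    [[0,0,-0.02],[-0.3,0,0],-1],
    [[0,0,-0.06],[-0.3,0,0],-1],
    [[0,0,-0.11],[-0.3,0,0],-1],
    [[0,0,-0.15],[-0.3,0,0],-1],
    [[0,0,-0.15],[-0.3,0,0],-1],
  ],
)

```text
time: 39.62
tool_pos: [0.4925, 0.047, 0.3036]
ee_rot: [-0.004, 0.721, -0.693, 0.003]
contact_force: [-0.2, 0.6, -1.4]
grip_width: 0.125
```

```bash
python3 -c "
from h import *
st(); snap('wrist','w27.png');rel([0.41,-0.27,0.3],-1.477);snap('side','s27.png',(260,170,360,370),3);marks('side',['turner_3_hook','turner_2_hook'])
snap('top','t27.png');marks('top',['turner_3_hook','turner_2_hook','turner_1_hook'])"
```

```text
t 39.62 tcp [0.4925 0.047  0.3036] xaxis-yaw -1.530 zax [ 0.009  0.002 -1.   ] F [-0.2  0.6 -1.4] grip 0.125
shift [0.3132, 0.0939, 0.0004] turn [-0.23, 0.05, -3.06]
side turner_3_hook [([0.5388, -0.4796, 0.168], 0.83)]
side turner_2_hook [([0.5296, -0.3717, 0.1682], 0.75)]
top turner_3_hook [([0.5408, -0.4784, 0.1688], 0.76)]
top turner_2_hook [([0.531, -0.3745, 0.1698], 0.82), ([0.5115, -0.1618, 0.1667], 0.6), ([0.5199, -0.3217, 0.172], 0.35)]
top turner_1_hook [([0.5191, -0.2707, 0.169], 0.76)]
```

View pics/w27.png

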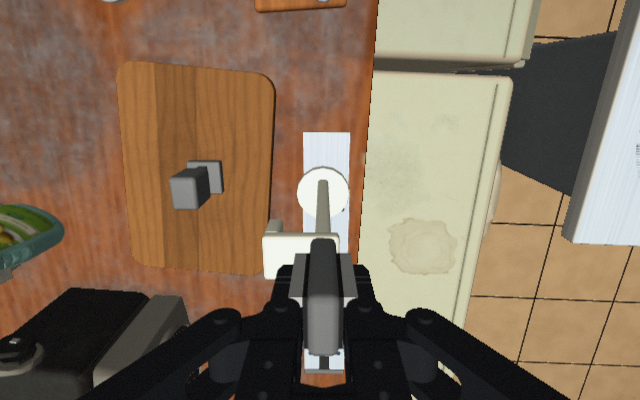

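View pics/s27.png

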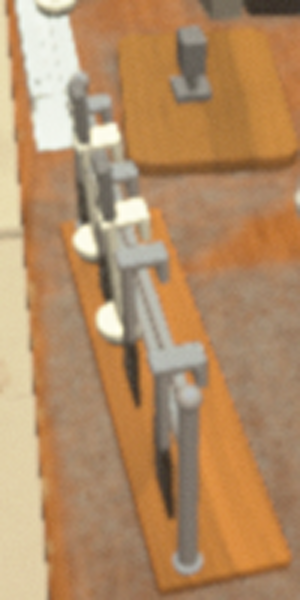

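Request:
carry_out(
  targets=[
    [[0.04,0.03,0],[-0.3,0,-1.4],-1],
    [[0.1,0.06,0],[-0.3,0,-2.8],-1],
    [[0.16,0.085,0],[-0.3,0,-3],-1],
    [[0.22,0.094,0],[-0.3,0,-3],-1],
    [[0.28,0.094,0],[-0.3,0,-3],-1],
  ],
)

```text
time: 40.65
tool_pos: [0.4069, -0.2365, 0.2997]
ee_rot: [0.002, 0.739, -0.673, -0.001]
contact_force: [2.1, 0.4, -0.5]
grip_width: 0.136
```

```bash
python3 -c "
from h import *
st(); rel([0.4437,-0.4321,0.2305],-1.477)"
```

```text
t 40.65 tcp [ 0.4069 -0.2365  0.2997] xaxis-yaw -1.478 zax [-0.005 -0.002 -1.   ] F [ 2.1  0.4 -0.5] grip 0.136
shift [0.1981, -0.0188, 0.0694] turn [0.3, -0.09, -0.03]
```

Request:
carry_out(
  targets=[
    [[0.05,-0.006,0],[0,0,0],-1],
    [[0.1,-0.012,0],[0.3,0,0],-1],
    [[0.15,-0.0185,0.02],[0.3,0,0],-1],
    [[0.19,-0.0185,0.05],[0.3,0,0],-1],
    [[0.198,-0.0185,0.0695],[0.3,0,0],-1],
  ],
)

```text
time: 41.28
tool_pos: [0.4426, -0.434, 0.2269]
ee_rot: [0.001, 0.738, -0.674, -0.001]
contact_force: [-0.0, 0.1, -0.7]
grip_width: 0.13
```

```bash
python3 -c "
from h import *
st(); snap('wrist','w28.png');marks('wrist',['turner_2_hook','turner_3_hook']);env.grab_frame('wrist');marks('wrist',['turner_2_hook','turner_3_hook']);st()
rel([0.5184,-0.4250,0.2305],-1.477)"
```

```text
t 41.27 tcp [ 0.4426 -0.434   0.2269] xaxis-yaw -1.480 zax [-0.003  0.001 -1.   ] F [-0.   0.1 -0.7] grip 0.130
wrist turner_2_hook [([0.5331, -0.3701, 0.1689], 0.59)]
wrist turner_3_hook []
wrist turner_2_hook [([0.5345, -0.3677, 0.1709], 0.66)]
wrist turner_3_hook [([0.5431, -0.477, 0.1669], 0.75)]
t 41.58 tcp [ 0.444  -0.4319  0.2318] xaxis-yaw -1.477 zax [ 0.002 -0.003 -1.   ] F [ 0.6  0.1 -0.4] grip 0.136
shift [0.0001, -0.0747, 0.0014] turn [-0.09, -0.18, 0.02]
```

View pics/w28.png

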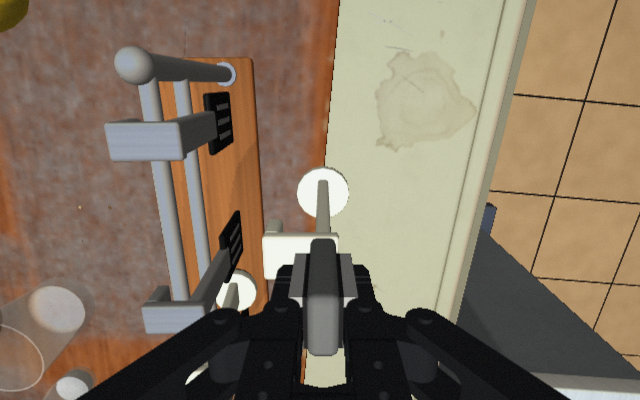

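Request:
carry_out(
  targets=[
    [[0,-0.015,0],[0,0,0],-1],
    [[0,-0.035,0],[0,0,0],-1],
    [[0,-0.055,0.001],[0,0,0],-1],
    [[0,-0.07,0.001],[0,0,0],-1],
    [[0,-0.0745,0.001],[0,0,0],-1],
  ],
)

```text
time: 42.2
tool_pos: [0.5194, -0.4245, 0.2302]
ee_rot: [0.001, 0.74, -0.673, 0.001]
contact_force: [0.7, -0.0, -1.1]
grip_width: 0.134
```

```bash
python3 -c "
from h import *
st();snap('wrist','w29.png');snap('side','s29.png',(260,220,360,320),6);st()
a=cv2.imread('pics/w29.png');b=cv2.resize(a[100:350,180:400],None,fx=3.4,fy=2.3,interpolation=cv2.INTER_CUBIC);cv2.imwrite('pics/w29z.png',b)"
```

```text
t 42.20 tcp [ 0.5194 -0.4245  0.2302] xaxis-yaw -1.476 zax [ 0.001 -0.003 -1.   ] F [ 0.7 -0.  -1.1] grip 0.134
t 42.30 tcp [ 0.5186 -0.4247  0.2304] xaxis-yaw -1.476 zax [ 0.001 -0.003 -1.   ] F [-1.   0.9 -0.4] grip 0.130
```

View pics/w29z.png

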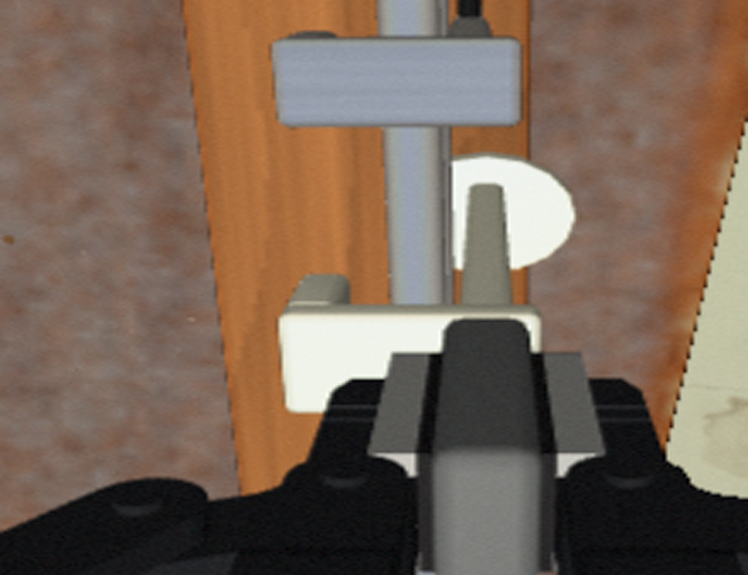

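View pics/s29.png

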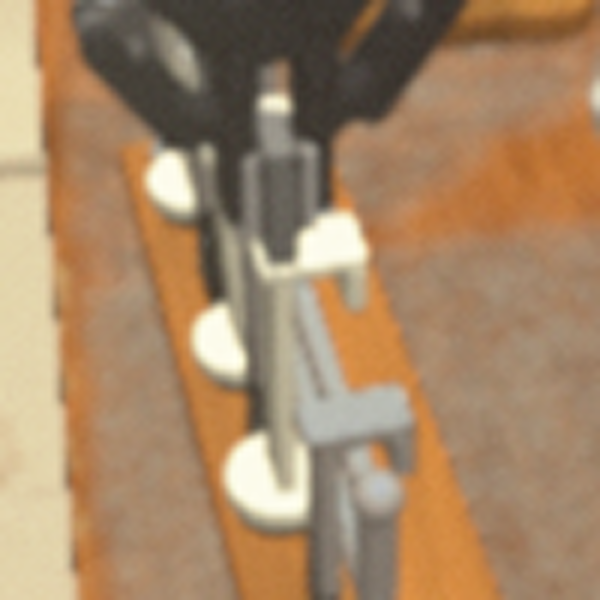

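Request:
carry_out(
  targets=[
    [[0,0.001,0.002],[0,0,0],-1],
    [[0,0.0005,0.008],[0,0,0],-1],
    [[0,0.0005,0.014],[0,0,0],-1],
    [[0,0.0005,0.02],[0,0,0],-1],
    [[0,0.0005,0.021],[0,0,0],-1],
  ],
)

```text
time: 42.92
tool_pos: [0.5177, -0.4246, 0.2085]
ee_rot: [0.001, 0.74, -0.673, 0.001]
contact_force: [0.2, 0.8, -0.0]
grip_width: 0.133
```

```bash
python3 -c "
from h import *
st();snap('wrist','w30.png');st()
a=cv2.imread('pics/w30.png');b=cv2.resize(a[100:350,180:400],None,fx=3.4,fy=2.3,interpolation=cv2.INTER_CUBIC);cv2.imwrite('pics/w30z.png',b)"
```

```text
t 42.92 tcp [ 0.5177 -0.4246  0.2085] xaxis-yaw -1.476 zax [-0.    -0.002 -1.   ] F [ 0.2  0.8 -0. ] grip 0.133
t 42.98 tcp [ 0.5179 -0.4247  0.2088] xaxis-yaw -1.476 zax [ 0.    -0.002 -1.   ] F [-0.1 -0.3 -0.9] grip 0.133
```

View pics/w30z.png

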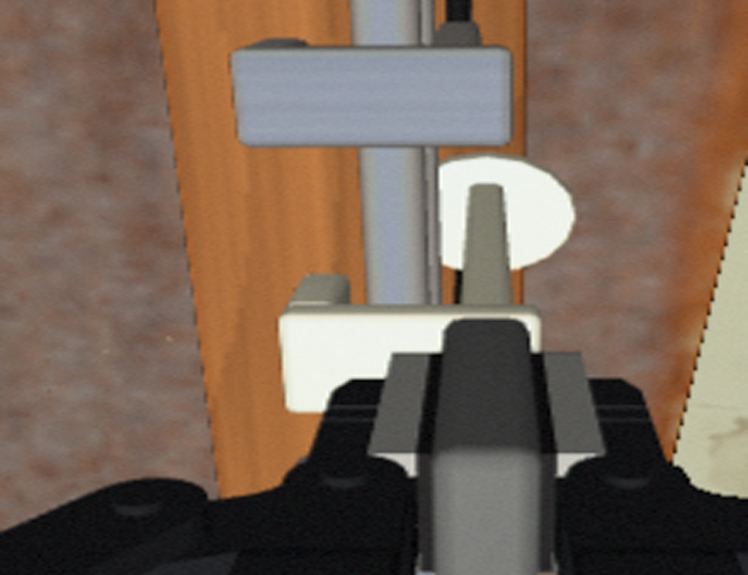

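Request:
carry_out(
  targets=[
    [[0,-0.001,0.002],[0,0,0],-1],
    [[0,-0.001,0.004],[0,0,0],-1],
    [[0,-0.001,0.006],[0,0,0],-1],
    [[0,-0.001,0.0075],[0,0,0],-1],
    [[0,-0.001,0.008],[0,0,0],-1],
  ],
)

```text
time: 43.6
tool_pos: [0.5189, -0.4247, 0.2027]
ee_rot: [0.001, 0.74, -0.673, 0.002]
contact_force: [-1.6, 3.3, 6.5]
grip_width: 0.134
```

Request:
carry_out(
  targets=[
    [[0,0,0],[0,0,0],-0.5],
    [[0,0,0],[0,0,0],-0.3],
    [[0,0,0],[0,0,0],0],
    [[0,0,0],[0,0,0],0.1],
    [[0,0,0],[0,0,0],0.1],
  ],
)

```text
time: 44.22
tool_pos: [0.5189, -0.4247, 0.2026]
ee_rot: [0.001, 0.74, -0.673, 0.001]
contact_force: [0.5, 0.3, 0.6]
grip_width: 0.552
```

Request:
carry_out(
  targets=[
    [[0,0,-0.02],[0,0,0],0.3],
    [[0,0,-0.06],[0,0,0],0.3],
    [[0,0,-0.11],[0,0,0],0.3],
    [[0,0.04,-0.15],[0,0,0],0.3],
    [[0,0.1,-0.16],[0,0,0],0.3],
  ],
)

```text
time: 44.85
tool_pos: [0.4198, -0.4343, 0.3653]
ee_rot: [0.001, 0.741, -0.672, 0.004]
contact_force: [0.1, -0.9, 0.0]
grip_width: 0.648
```

```bash
python3 -c "
from h import *
st();snap('wrist','w31.png');marks('wrist',['turner_2_hook','turner_3_hook'])
L=['scrubber_0_hook','scrubber_1_hook','scrubber_2_hook','turner_0_hook','turner_1_hook','turner_2_hook','turner_3_hook','stop_grip','board_top','mill_mid','glass_mid','rail_bar']
snap('side','s31.png',(240,170,380,370),3);marks('side',L);snap('top','t31.png',(230,170,480,260),3);marks('top',L)"
```

```text
t 44.85 tcp [ 0.4198 -0.4343  0.3653] xaxis-yaw -1.474 zax [ 0.005 -0.007 -1.   ] F [ 0.1 -0.9  0. ] grip 0.648
wrist turner_2_hook [([0.5313, -0.3707, 0.1718], 0.58)]
wrist turner_3_hook [([0.5392, -0.477, 0.1681], 0.78), ([0.7279, -0.1254, 0.0434], 0.2)]
side scrubber_0_hook [([0.5327, -0.4201, 0.1732], 0.57)]
side scrubber_1_hook [([0.5231, -0.3158, 0.1702], 0.62)]
side scrubber_2_hook [([0.5064, -0.2168, 0.1697], 0.86)]
side turner_0_hook [([0.5106, -0.1667, 0.1696], 0.68), ([0.5373, -0.482, 0.1649], 0.23)]
side turner_1_hook [([0.5211, -0.2693, 0.1708], 0.74)]
side turner_2_hook [([0.5274, -0.3704, 0.1709], 0.74)]
side turner_3_hook [([0.5394, -0.4829, 0.1642], 0.71)]
side stop_grip [([0.6387, 0.0763, 0.0744], 0.82), ([0.7325, -0.2416, 0.0407], 0.52)]
side board_top [([0.6493, 0.0806, 0.0209], 0.7)]
side mill_mid [([0.7304, -0.1287, 0.0467], 0.79)]
side glass_mid [([0.5274, -0.372, 0.1675], 0.65)]
side rail_bar [([0.5205, -0.3212, 0.1674], 0.65)]
top scrubber_0_hook [([0.5292, -0.4203, 0.1714], 0.56)]
top scrubber_1_hook [([0.5207, -0.3222, 0.1714], 0.79)]
top scrubber_2_hook [([0.5142, -0.2214, 0.1695], 0.54)]
top turner_0_hook [([0.509, -0.1642, 0.1669], 0.57)]
top turner_1_hook [([0.7349, -0.2402, 0.0422], 0.59), ([0.5199, -0.2658, 0.171], 0.58), ([0.4975, -0.2175, 0.2081], 0.36)]
top turner_2_hook [([0.5296, -0.3714, 0.1699], 0.53)]
top turner_3_hook [([0.5414, -0.4771, 0.17], 0.76)]
top stop_grip []
top board_top [([0.4865, 0.1906, 0.0316], 0.69), ([0.5321, -0.3734, 0.1681], 0.62)]
top mill_mid []
top glass_mid [([0.7371, -0.2421, 0.0436], 0.98)]
top rail_bar [([0.5214, -0.3214, 0.1713], 0.88)]
```

View pics/w31.png

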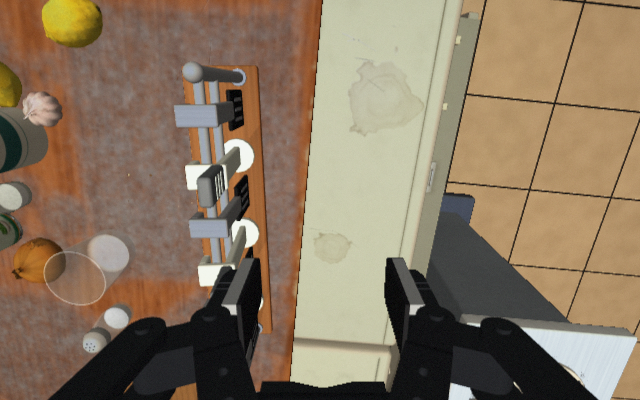

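View pics/s31.png

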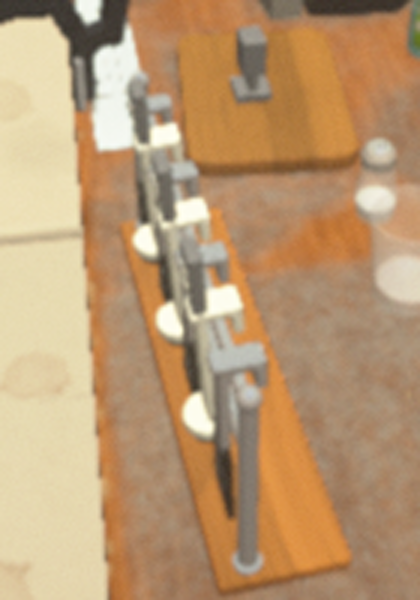

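View pics/t31.png

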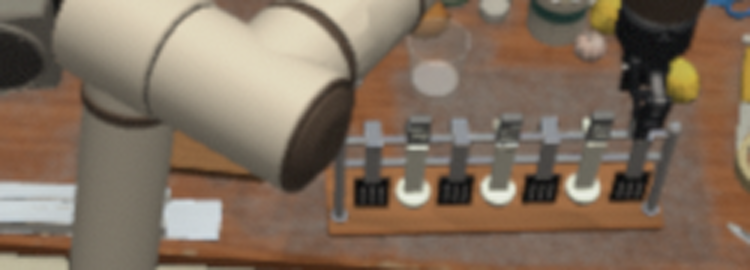

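All three scrubbers hang between the turners, the track is empty, the stop is upright on the board and the arm is clear. Handing in.

```bash
python3 -c "
from h import *
st();print(env.finish_job())"
```

```text
t 46.30 tcp [ 0.4192 -0.4337  0.3625] xaxis-yaw -1.476 zax [ 0.001 -0.003 -1.   ] F [-0.5  0.6 -0.1] grip 0.651
the job is handed in; nothing more can be done
None
```

The draining track is empty and the job was handed in at about 46 s; no verdict was reported. I slid out the end stop and stood it on the chopping board, then slid out all three scrubbers and hung one in each gap between the turners.

**Last checks:**
- **Scrubbers:** the side and top pictures show all three hanging upright. The measured hook positions lie on the bar within the networks' few-mm error: z is 0.170–0.173 m against 0.170 m, and y along the rail is about +104, 0 and -100 mm.
- **Turners:** all four are still on the bar, with measured shifts of about 5 mm or less, which is measurement noise.
- **End stop:** it stands upright on the board. The board was knocked about 3 cm aside during the run and carried the stop with it. The stop stayed about 1 cm from the board's centre.
- **Mill and glass:** the mill (side camera) and glass (top camera) read the same as at the start.
- **Arm:** it was clear of everything at hand-in.

**Readings that disagreed:** in the last look, the top camera missed the stop and the mill and misplaced the board, because the arm blocked its view. The side camera's network misplaced the glass. The other camera's reading and the pictures settled each case.

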